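# Shut down the glass bench

### The job

Shut the glass-working bench down for the night: turn the blue oxygen valve fully closed first, then the red gas valve. Only when both are closed, press the yellow purge lever right down to its stop, hold it there for two seconds, and let it spring back. Lay every glass rod from the grey mat across both rails of the wooden rest, one to a notch and roughly centred along its length, at any point of the job; leave the other things on the bench where they are.

Things in the scene. Friction and masses are not known exactly. Their poses are not given: they have to be found in the camera images.
- rod_blue: one of up to five loose glass rods (blue); straight six-sided bar 160 mm long, 12 mm across its flats (does not roll), about 50 g; origin at its centre; its x axis runs along the rod. Starts lying flat on the grey mat. May be absent
- rod_green: one of up to five loose glass rods (green); straight six-sided bar 160 mm long, 12 mm across its flats (does not roll), about 50 g; origin at its centre; its x axis runs along the rod. Starts lying flat on the grey mat. May be absent
- rod_amber: one of up to five loose glass rods (amber); straight six-sided bar 160 mm long, 12 mm across its flats (does not roll), about 50 g; origin at its centre; its x axis runs along the rod. Starts lying flat on the grey mat. May be absent
- rod_violet: one of up to five loose glass rods (violet); straight six-sided bar 160 mm long, 12 mm across its flats (does not roll), about 50 g; origin at its centre; its x axis runs along the rod. Starts lying flat on the grey mat. May be absent
- rod_red: one of up to five loose glass rods (red); straight six-sided bar 160 mm long, 12 mm across its flats (does not roll), about 50 g; origin at its centre; its x axis runs along the rod. Starts lying flat on the grey mat. May be absent
- mat: thin grey heat-proof mat fixed to the bench, 260 (x) x 220 (y) x 4 mm thick; origin at the centre of its underside on the bench
- rest: wooden rod rest fixed to the bench; origin at the centre of its underside, z up. Base plate 270 (x) x 130 (y) x 6 mm; two parallel upright rails run along x, centred at y = -45 and +45 mm, each 12 mm thick and 250 mm long, nothing between them above the base plate. A rod lies along the rest's y across both rails, its axis then 51 mm above the origin
- rest_mid (a point): point midway between the rails at the level of the notch bottoms (rail tops), 45 mm above the rest's origin, in line with the middle notch; axes as the rest. Five notches in each rail at x = -88, -44, 0, 44, 88 mm from here: 14 mm flat bottom, sides sloping at 45 degrees up to the points of teeth 15 mm high
- oxygen_valve: oxygen ball valve, fixed: brass body on a copper pipe that runs along its y, on a 60 x 125 mm foot. Origin on the bench, on the vertical axis of the handle; overall height 94 mm. The two valves may stand in either place
- oxygen_handle (a joint): angle in rad of the blue quarter-turn handle of the oxygen valve about its vertical hinge (through the valve's origin). 0 = closed stop: handle points along the valve's -x, across the pipe. 1.571 = open stop: handle points along the valve's -y, in line with the pipe. Closing is clockwise from above. Stays where left; friction 0.2 N m
- oxygen_grip (a point): point inside the blue plastic grip of that handle, 55 mm from the hinge axis, 85 mm above the bench. The grip is a bar 18 mm wide, 12 mm thick, from 15 to 75 mm from the axis; free space of 25 mm under its outer half
- gas_valve: fuel gas ball valve, fixed: brass body on a copper pipe that runs along its y, on a 60 x 125 mm foot. Origin on the bench, on the vertical axis of the handle; overall height 94 mm. The two valves may stand in either place
- gas_handle (a joint): angle in rad of the red quarter-turn handle of the fuel gas valve about its vertical hinge (through the valve's origin). 0 = closed stop: handle points along the valve's -x, across the pipe. 1.571 = open stop: handle points along the valve's -y, in line with the pipe. Closing is clockwise from above. Stays where left; friction 0.2 N m
- gas_grip (a point): point inside the red plastic grip of that handle, 55 mm from the hinge axis, 85 mm above the bench. The grip is a bar 18 mm wide, 12 mm thick, from 15 to 75 mm from the axis; free space of 25 mm under its outer half
- purge_post: grey post of the purge valve, fixed to the bench, 100 x 75 mm foot, 100 mm high; origin on the bench below the lever's hinge. The hinge runs along its y, 85 mm above the bench; the lever points to its -x
- purge_lever (a joint): angle in rad of the sprung purge lever: 0 = at rest (the lever rises at 0.35 rad above level), grows as the yellow pad is pressed down, 0.5 = stop (0.15 rad below level). Spring torque 0.35 N m at rest, 0.9 N m at the stop (about 8 N at the pad); it springs back by itself when let go
- purge_pad (a point): middle of the upper face of the yellow pad (36 x 34 mm, 14 mm thick) at the lever's end, 112 mm from the hinge; moves with the lever: about 131 mm above the bench at rest, 76 mm at the stop
- marver: bystander, leave alone: flat black graphite block, loose on the bench, 80 x 100 x 18 mm; origin on its underside
- swan: bystander, leave alone: small blue glass swan, loose on the bench, about 60 mm long, 48 mm high; origin on its underside
- paddle: bystander, leave alone: graphite paddle with wooden handle, loose on the bench, 190 mm long, 60 mm wide, 13 mm high; origin on its underside
- tweezers: bystander, leave alone: steel tweezers, loose on the bench, 130 x 12 x 6 mm; origin on its underside
- bead_bowl: bystander, leave alone: copper bowl of beads, loose on the bench, 120 mm across, 35 mm high; origin on its underside
- calculator: bystander, leave alone: black pocket calculator, loose on the bench, 120 x 75 x 12 mm; origin on its underside
- small_jar: bystander, leave alone: small amber jar with black lid, loose on the bench, 48 mm across, 60 mm high; origin on its underside
There are look-alikes about, which are no part of the job. What is shaped like the oxygen_valve but purple is not meant.

How it is judged:
By the outcome, as a careful person would: the job done as asked, in the order asked, and still so for the second after the job is handed in, with the robot touching nothing.
Of rod_blue, rod_green, rod_amber, rod_violet, rod_red only 3 to 5 are there at a start; the rules pass over those that are not, and their reading is None.
At some moment in a run one of rod_blue, rod_green, rod_amber, rod_violet, rod_red may be knocked a few centimetres aside while the robot is not near it.
Once in a run the grip may slacken for a moment while it holds something.
It also fails if it takes over 210 s, if anything falls off the work surface, if the arm or the gripper's body presses on something with over 40 N, if the wrist force passes 120 N, or if a joint passes its speed limit or range.

### The arm

A 6-joint arm with a two-finger parallel gripper is mounted at the origin on the work surface. World frame = base frame: x ahead of the robot, y to its left, z up, the work surface at z = 0. Lengths are in m, angles in rad, forces in N, time in s.
With the tool pointing down it reaches from about 0.25 to 0.775 m from the base axis. Payload 4 kg.
Tool frame: the origin (TCP) lies midway between the tips of the shut fingers; the grasp point (between the pads) lies 19 mm behind it; z points along the fingers, x is the direction in which the jaws open and shut, and the axes are right-handed (so a half turn about z gives the same grasp; the last joint's range is limited). The gripper opens to 94 mm and grips with 3 to 60 N. Pads are 16 mm wide; open, the fingers measure 119 mm over their backs; the gripper's body (75 mm by 177 mm) begins 78 mm behind the grasp point.
Start: joints at [1.245, 0.087, 1.371, -0, 1.684, -0.103], TCP at [0.122, 0.536, 0.206] pointing down, gripper open.
Joint ranges: [-3.1, 3.1], [-0.76, 2.03], [0.27, 2.55], [-1.08, 4.22], [0.17, 2.65], [-2.57, 2.57]. Speed limits (rad/s): [2.79, 2.79, 3.14, 3.14, 3.14, 3.14].

### API

Orientations are given as [roll, pitch, yaw] about the fixed x, y, z axes, in that order (R = Rz(yaw) Ry(pitch) Rx(roll)).
In Python, from bench import robot gives the robot as it stands.
- The arm moves only by the shell command python3 -m handwheel 'ROWS'. ROWS is a JSON object of lists of equal length, an entry for each row: "delta_pos": the shift along the tool's x, y, z in mm, a list of three; "rotation": the turn, a rotation vector about the tool's x, y, z in rad, a list of three; "claw": the closure, from -1 (fully open) to 1 (shut). In form: {"delta_pos": [[tx, ty, tz], ...], "rotation": [[wx, wy, wz], ...], "claw": [claw, ...]}. A call has exactly 8 rows; each row shifts and turns the commanded pose from where the row before left it, along the tool's axes as they then stand; what a row does not reach is not made up. A row lasts 1/8 s, in which the tool goes at most 62.5 mm and 10.7 degrees, less where a joint would pass 70% of its speed; a pose out of reach is approached as far as the arm can. A call with a gripper value outside its range is refused whole. The fingers move at their own pace and stop on an object; the grip force is fixed at half the most. Time passes only in rows, so rows that do not move let the fingers close, or fill a call up. It gives the time, the measured TCP pose, the force and the opening at its end, in the units of the state.
- robot.get_obs(): the state, without advancing time (a new reading comes with each control period).
- robot.snapshot(name): name is "scene" or "top"; returns a dict with "color" (480x640x3 uint8, red, green, blue), "intrinsics" (3x3 intrinsics, pixels), "k1" (the pictures are not rectified: a ray, as slopes to the right and down, at radius r is drawn at 1 + k1 r^2 times it, then the intrinsics apply), "eye" and "rotation" of the camera in the world. Camera axes: x right, y down, z forward; pixel columns grow to the right and rows downward; lengths in m; the calibration is good to about 2 mm. A picture is of the moment at which its call begins. There is no depth.
- robot.close_job(): hands the job in, once; it reports no verdict.
The state is a dict: "time": time; "joint_positions": joint angles; "qvel": joint speeds; "joint_torque": joint torques, N m; "tool_pos": TCP position; "ee_rot": TCP orientation; "wrist_force": force on the tool from outside, world axes, zero at the start; "wrist_torque": the same for the moment, N m; "width": finger opening in m.
Only numpy, scipy, OpenCV 4.12 (cv2) and the standard library are available. Lean on these libraries where they do the work, as an engineer would, in place of code of your own. Each camera call takes 0.05 s, during which the arm holds its last target.

## Working session

There is one attempt and no reset: what is moved stays moved. The work goes in short steps, Python scripts to look and compute and a shell command to move; the robot and the scene stay as the last step left them, time stands still between calls to the robot, and variables do not carry over. Pictures are saved under pics/ and viewed, and the job is handed in when it is done.

```bash
ls; mkdir -p pics
python3 - <<'E'
from bench import robot
import cv2
print(robot.get_obs())
for n in("scene","top"):
    s=robot.snapshot(n); cv2.imwrite(f"pics/{n}0.png",s["color"][:,:,::-1]); print(n,s["intrinsics"],s["k1"],s["eye"],s["rotation"])
E
```

```text
pics
{'time': 0.0, 'joint_positions': array([ 1.24491170e+00,  8.79789113e-02,  1.37226549e+00,  2.91543262e-05,
        1.68360459e+00, -1.03099053e-01]), 'qvel': array([-0.00059395, -0.00026231,  0.00066822, -0.00022534, -0.00052654,
       -0.00126564]), 'joint_torque': array([-5.03090416e-05, -3.40176845e+01, -3.02432263e+01,  7.18780607e-02,
        3.28722631e-02, -1.97689506e-04]), 'tool_pos': array([0.12133584, 0.53587836, 0.20428543]), 'ee_rot': array([-3.14133162e+00,  2.24137892e-03,  1.34801430e+00]), 'wrist_force': array([ 0.23526313, -0.5494135 , -0.61025545]), 'wrist_torque': array([-0.00448883,  0.01065202,  0.02974506]), 'width': 0.0941461751464465}
scene [[468.9677472    0.         318.33398766]
 [  0.         468.9677472  240.91510766]
 [  0.           0.           1.        ]] -0.1092460981946595 [1.13078637 0.28110619 1.19052436] [-2.5620687   0.00468554  2.07133528]
top [[508.93173904   0.         314.27749699]
 [  0.         508.93173904 236.88058002]
 [  0.           0.           1.        ]] 0.017377851203348105 [ 0.42274981 -0.0544735   1.27980784] [-3.06802198  0.0163401  -1.54121732]
```

View pics/scene0.png

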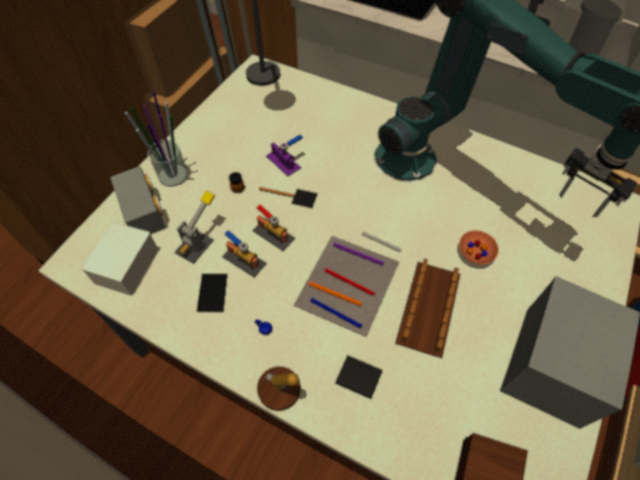

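View pics/top0.png

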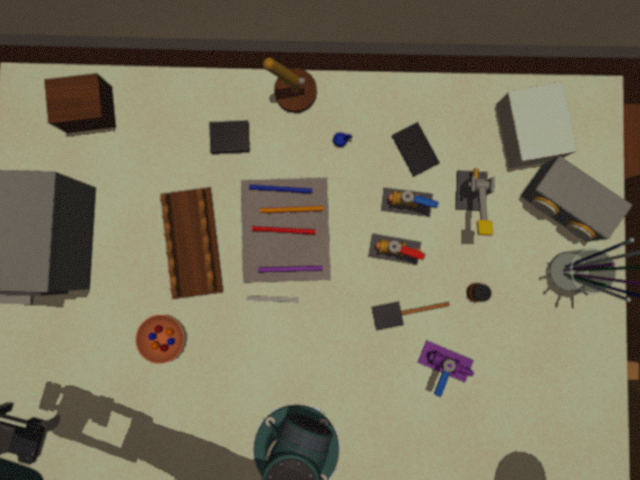

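The pictures show 4 rods on the mat (top view): blue (280,188), amber (291,210), red (283,230) and violet (290,268). There is no green rod. The rest is at (192,243) and the purge lever at (480,200).

Blue-handled candidates are the brass-bodied valve at (408,201) and the purple-bodied one at (447,362). Brass fits the description and purple is the look-alike. I'll confirm that in a crop.

```bash
cat > h.py <<'E'
import numpy as np, cv2
from scipy.spatial.transform import Rotation as R
from bench import robot
class Cam:
    def __init__(s,n):
        d=robot.snapshot(n); s.rgb=d["color"]; s.K=np.array(d["intrinsics"]); s.k1=d["k1"]; s.eye=np.array(d["eye"]); s.R=R.from_euler('xyz',d["rotation"]).as_matrix()
        s.hsv=cv2.cvtColor(s.rgb,cv2.COLOR_RGB2HSV)
    def ray(s,p):
        q=cv2.undistortPoints(np.array(p,float).reshape(-1,1,2),s.K,np.array([s.k1,0,0,0])).reshape(-1,2)
        return np.c_[q,np.ones(len(q))]@s.R.T
    def plane(s,p,z):
        r=s.ray(p); return s.eye+r*((z-s.eye[2])/r[:,2])[:,None]
    def proj(s,P):
        return cv2.projectPoints(np.array(P,float).reshape(-1,1,3),cv2.Rodrigues(s.R.T)[0],-s.R.T@s.eye,s.K,np.array([s.k1,0,0,0]))[0].reshape(-1,2)
    def crop(s,name,x0,y0,x1,y1,f=4):
        cv2.imwrite(name,cv2.resize(s.rgb[y0:y1,x0:x1,::-1],None,fx=f,fy=f,interpolation=cv2.INTER_CUBIC))
def tri(c1,p1,c2,p2):
    a=c1.ray([p1])[0];b=c2.ray([p2])[0];a/=np.linalg.norm(a);b/=np.linalg.norm(b)
    t=np.linalg.lstsq(np.c_[a,-b],c2.eye-c1.eye,rcond=None)[0]
    P,Q=c1.eye+a*t[0],c2.eye+b*t[1]; return (P+Q)/2,np.linalg.norm(P-Q)
HUE={'blue':(108,125),'amber':(8,20),'red':(-5,5),'violet':(126,150),'yellow':(22,33)}
def mask(c,col,s=120,v=60):
    H,S,V=[c.hsv[...,i].astype(int) for i in range(3)]
    lo,hi=HUE[col]; Hs=np.where(H>170,H-180,H)
    return ((Hs>=lo)&(Hs<=hi)&(S>s)&(V>v)).astype(np.uint8)
def blobs(m,amin=25):
    n,l,st,ce=cv2.connectedComponentsWithStats(m)
    return [(st[i],ce[i],l==i) for i in range(1,n) if st[i][4]>=amin]
E
python3 - <<'E'
from h import *
t=Cam("top"); s=Cam("scene")
t.crop("pics/tv.png",360,160,510,300,5); t.crop("pics/tp.png",400,320,500,410,5)
s.crop("pics/sv.png",160,180,310,280,5)
for n,c in(("top",t),("scene",s)):
  for col in HUE:
    for st,ce,l in blobs(mask(c,col)): print(n,col,st,ce.round(1),c.plane([ce],0.01)[0].round(3))
E
```

```text
top blue [334 133  16  13 134] [340.2 138.9] [ 0.767 -0.089  0.01 ]
top blue [250 185  62   8 238] [280.6 188.5] [0.636 0.058 0.01 ]
top blue [414 196  24  11 130] [424.8 201.1] [ 0.613 -0.305  0.01 ]
top blue [435 372  14  24 122] [441.5 383.3] [ 0.167 -0.351  0.01 ]
top amber [ 263   57   53   54 1101] [293.   84.3] [0.905 0.035 0.01 ]
top amber [  45   74   56   49 2189] [72.6 97.9] [0.855 0.598 0.01 ]
top amber [275  78  16  11  97] [281.1  84.2] [0.905 0.065 0.01 ]
top amber [ 624  104   16   75 1099] [631.6 139.2] [ 0.782 -0.815  0.01 ]
top amber [473 168   6  11  47] [475.8 173. ] [ 0.688 -0.431  0.01 ]
top amber [ 161  188   61  110 4459] [191.4 242.6] [0.493 0.277 0.01 ]
top amber [388 191  25  14 161] [396.1 198. ] [ 0.619 -0.233  0.01 ]
top amber [534 196  25  17 103] [547.7 202.3] [ 0.618 -0.609  0.01 ]
top amber [259 205  65   8 366] [291.7 208.9] [0.584 0.028 0.01 ]
top amber [570 221  26  17 112] [584.6 227.5] [ 0.558 -0.698  0.01 ]
top amber [375 239  15  14 145] [382.4 245.5] [ 0.499 -0.201  0.01 ]
top amber [401 302  48  13 158] [424.5 308.1] [ 0.347 -0.308  0.01 ]

[... 2580 characters left out ...]
 0.875 0.01 ]
scene amber [588 416  21  64 414] [598.3 448.4] [0.662 0.803 0.01 ]
scene amber [ 463  434   64   46 2185] [493.9 460.5] [0.804 0.571 0.01 ]
scene red [258 206  13  13  70] [264.3 211.6] [ 0.44  -0.297  0.01 ]
scene red [467 240  13   8  35] [474.5 242.9] [0.236 0.325 0.01 ]
scene red [476 251   7   8  29] [478.4 255.5] [0.273 0.35  0.01 ]
scene red [324 268  51  28 258] [349.2 281.4] [0.535 0.049 0.01 ]
scene red [626 359  14  36 259] [634.  374.2] [0.426 0.854 0.01 ]
scene violet [268 144  31  31 304] [282.2 160.1] [ 0.225 -0.361  0.01 ]
scene violet [334 244  49  20 138] [357.8 253.5] [0.439 0.029 0.01 ]
scene yellow [201 191  13  14 128] [207.  197.2] [ 0.479 -0.492  0.01 ]
```

View pics/tv.png

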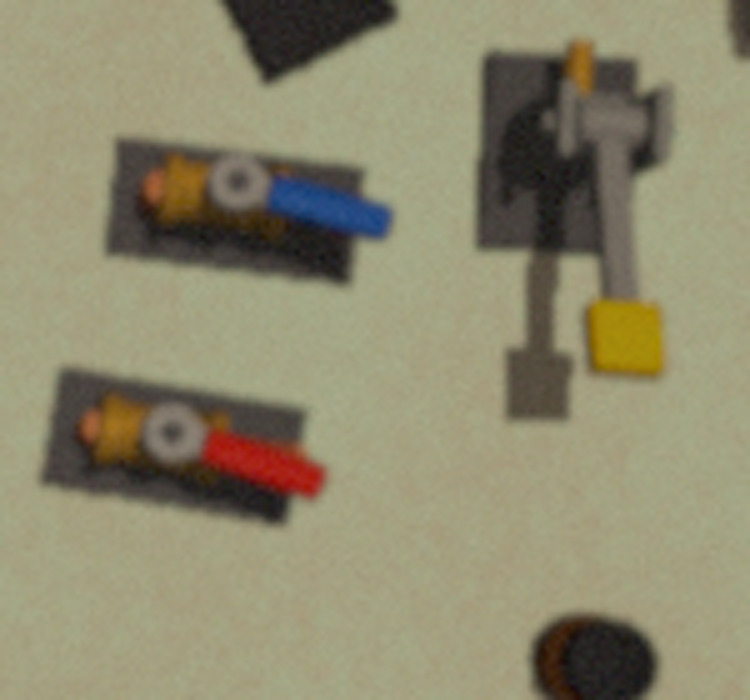

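View pics/sv.png

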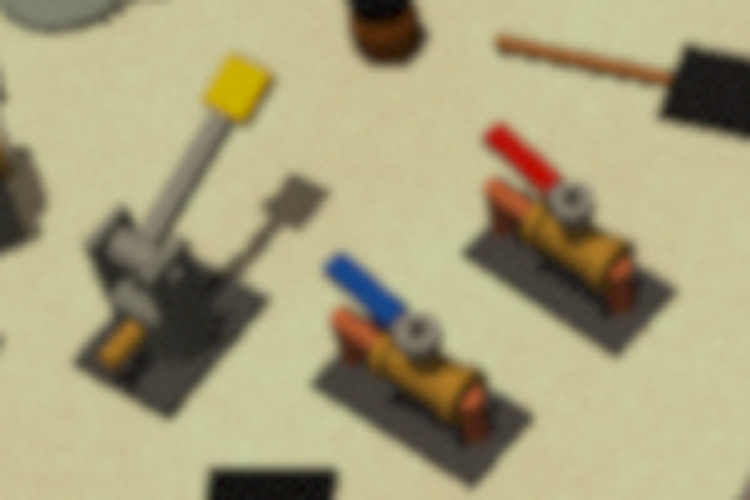

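View pics/tp.png

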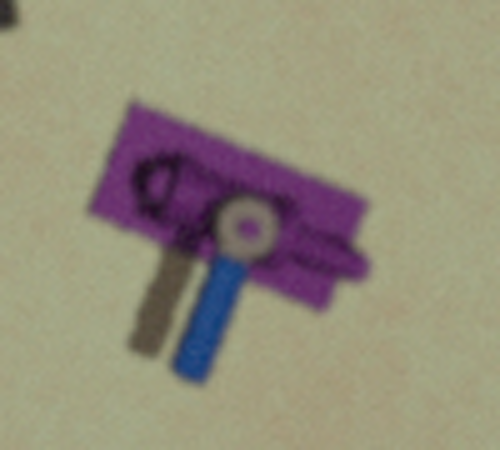

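The crops confirm it. The oxygen valve is the brass one with the blue handle at (424,201) in top, and the gas valve has the red handle at (412,252). Both handles lie along their pipes, so both are open. The purple-bodied valve at (446,360) is the look-alike and I'll leave it alone. Next I'll measure everything.

```bash
cat >> h.py <<'E'
def rods(c,z=0.010,box=(180,150,345,300)):
    out={}
    for col in('blue','amber','red','violet'):
        for st,ce,l in blobs(mask(c,col,110,50),80):
            if st[2]>100 or not(box[0]<ce[0]<box[2] and box[1]<ce[1]<box[3]): continue
            ys,xs=np.nonzero(l); P=c.plane(np.c_[xs,ys],z)[:,:2]
            m=P.mean(0); u=np.linalg.svd(P-m,full_matrices=False)[2][0]; u*=np.sign(u[1])
            pr=(P-m)@u; lo,hi=np.percentile(pr,[.5,99.5]); 
            out[col]=(m+u*(lo+hi)/2, np.degrees(np.arctan2(u[1],u[0])), hi-lo)
    return out
E
python3 - <<'E'
from h import *
t=Cam("top"); s=Cam("scene")
for k,v in rods(t).items(): print(k,v[0].round(4),v[1].round(1),v[2].round(3))
for k,v in rods(s,box=(300,230,390,330)).items(): print('s',k,v[0].round(4),v[1].round(1),v[2].round(3))
for col,b,bs in(('blue',(405,190,445,215),(220,225,245,250)),('red',(395,240,430,265),(250,200,275,225))):
    for c,bb in((t,b),(s,bs)):
      m=mask(c,col,110,50); M=np.zeros_like(m); M[bb[1]:bb[3],bb[0]:bb[2]]=m[bb[1]:bb[3],bb[0]:bb[2]]
      ys,xs=np.nonzero(M); P=c.plane(np.c_[xs,ys],0.089)[:,:2]; mm=P.mean(0); u=np.linalg.svd(P-mm,full_matrices=False)[2][0]; u*=-np.sign(u[1]); pr=(P-mm)@u
      print(col,'tip',(mm+u*pr.max()).round(4),'inner',(mm+u*pr.min()).round(4),np.degrees(np.arctan2(u[1],u[0])).round(1),'hinge est',(mm+u*(pr.max()-.075)).round(4))
# nut centres from crops
print('nuts top', t.plane([[360+239/5,160+182/5],[360+174/5,160+432/5]],0.093).round(4))
print('nuts scene', s.plane([[160+417/5,180+333/5],[160+572/5,180+201/5]],0.093).round(4))
# feet corners (TL,TR,BR,BL) 
print('foot ox', t.plane([[360+118/5,160+138/5],[360+363/5,160+170/5],[360+347/5,160+283/5],[360+107/5,160+252/5]],0.006).round(4))
print('foot gas', t.plane([[360+62/5,160+370/5],[360+305/5,160+408/5],[360+285/5,160+522/5],[360+42/5,160+484/5]],0.006).round(4))
print('pad', tri(t,(485,226.8),s,(207,197.2)))
yl=[b for b in blobs(mask(t,'yellow')) if b[0][0]==478][0]
E
python3 - <<'E'
from h import *
t=Cam("top"); t.crop("pics/rest.png",150,170,340,310,4)
E
```

```text
blue [0.6357 0.0579] 87.7 0.155
amber [0.5845 0.0297] 93.7 0.161
red [0.5315 0.0468] 88.3 0.158
violet [0.4352 0.0273] 93.4 0.155
s blue [0.6388 0.059 ] 87.5 0.154
s amber [0.5874 0.029 ] 93.6 0.162
s red [0.5348 0.0471] 88.4 0.159
s violet [0.4386 0.029 ] 93.3 0.152
blue tip [ 0.5947 -0.3172] inner [ 0.6076 -0.2639] -103.6 hinge est [ 0.6124 -0.2443]
blue tip [ 0.5993 -0.3136] inner [ 0.6144 -0.2637] -106.8 hinge est [ 0.621  -0.2418]
red tip [ 0.4708 -0.2888] inner [ 0.4884 -0.2344] -107.9 hinge est [ 0.4939 -0.2174]
red tip [ 0.4767 -0.2854] inner [ 0.4951 -0.2321] -109.0 hinge est [ 0.5012 -0.2145]
nuts top [[ 0.6109 -0.2488  0.093 ]
 [ 0.4927 -0.2206  0.093 ]]
nuts scene [[ 0.6193 -0.2425  0.093 ]
 [ 0.5009 -0.2138  0.093 ]]
foot ox [[ 0.6455 -0.2019  0.006 ]
 [ 0.6324 -0.325   0.006 ]
 [ 0.5751 -0.3178  0.006 ]
 [ 0.5875 -0.1976  0.006 ]]
foot gas [[ 0.5274 -0.1763  0.006 ]
 [ 0.5117 -0.2977  0.006 ]
 [ 0.4546 -0.2886  0.006 ]
 [ 0.47   -0.1675  0.006 ]]
pad (array([ 0.54118076, -0.41897821,  0.12214926]), np.float64(0.0008616183215277997))Traceback (most recent call last):
  File "<stdin>", line 17, in <module>
IndexError: list index out of range
```

View pics/rest.png

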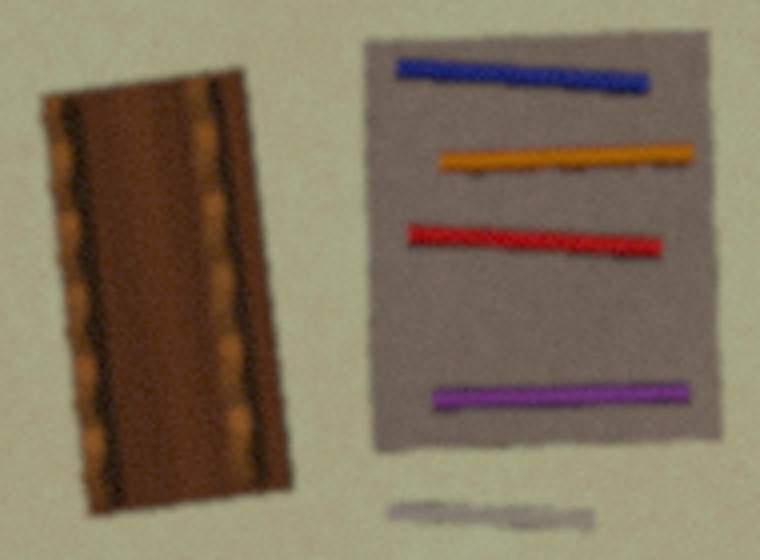

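```bash
python3 -m handwheel '{"delta_pos":[[0,0,0],[0,0,0],[0,0,0],[0,0,0],[0,0,0],[0,0,0],[0,0,0],[0,0,0]],"rotation":[[0,0,0.168],[0,0,0.168],[0,0,0.168],[0,0,0.168],[0,0,0.168],[0,0,0.168],[0,0,0.17],[0,0,0.17]],"claw":[1,1,1,1,1,1,1,1]}'
python3 - <<'E'
from h import *
for nm,H,a0,a1 in(('ox',(0.615,-.245),-103.6,-186),('gas',(.497,-.217),-108,-187.3)):
  for a in np.linspace(a0,a1,6):
    r=np.radians(a);u=np.array([np.cos(r),np.sin(r)]);n=np.array([-u[1],u[0]])
    print(nm,round(a),(np.array(H)+.055*u+.022*n).round(4))
E
```

```text
time: 1.35
tool_pos: [0.1215, 0.5364, 0.2055]
ee_rot: [3.142, 0.0, -0.006]
wrist_force: [0.1, -0.3, -0.4]
width: 0.0173
ox -104 [ 0.6235 -0.3036]
ox -120 [ 0.6065 -0.3036]
ox -137 [ 0.5902 -0.2988]
ox -153 [ 0.576  -0.2895]
ox -170 [ 0.5649 -0.2766]
ox -186 [ 0.558  -0.2611]
gas -108 [ 0.5009 -0.2761]
gas -124 [ 0.4846 -0.2749]
gas -140 [ 0.4693 -0.2693]
gas -156 [ 0.456  -0.2598]
gas -171 [ 0.4459 -0.2469]
gas -187 [ 0.4397 -0.2318]
```

```bash
python3 -m handwheel '{"delta_pos":[[33,52,0],[33,52,0],[33,52,0],[33,52,0],[33,52,0],[33,52,0],[33,52,0],[33,52,0]],"rotation":[[0,0,0],[0,0,0],[0,0,0],[0,0,0],[0,0,0],[0,0,0],[0,0,0],[0,0,0]],"claw":[1,1,1,1,1,1,1,1]}'
python3 -m handwheel '{"delta_pos":[[33,52,0],[33,52,0],[33,52,0],[33,52,0],[33,52,0],[33,52,0],[33,52,0],[33,52,0]],"rotation":[[0,0,0],[0,0,0],[0,0,0],[0,0,0],[0,0,0],[0,0,0],[0,0,0],[0,0,0]],"claw":[1,1,1,1,1,1,1,1]}'
```

```text
time: 2.35
tool_pos: [0.3863, 0.1186, 0.2059]
ee_rot: [-3.141, -0.002, -0.0]
wrist_force: [1.0, 0.9, -0.6]
width: 0.0005
time: 3.35
tool_pos: [0.6504, -0.2974, 0.2054]
ee_rot: [-3.141, -0.0, -0.0]
wrist_force: [0.7, 0.0, 0.5]
width: 0.0003
```

```bash
python3 -m handwheel '{"delta_pos":[[0,6,40],[0,0,40],[0,0,30],[0,0,23],[0,0,0],[0,0,0],[0,0,0],[0,0,0]],"rotation":[[0,0,0],[0,0,0],[0,0,0],[0,0,0],[0,0,0],[0,0,0],[0,0,0],[0,0,0]],"claw":[1,1,1,1,1,1,1,1]}'
python3 - <<'E'
from h import *
t=Cam("top"); s=Cam("scene")
t.crop("pics/tv1.png",360,160,510,300,5); s.crop("pics/sv1.png",160,180,310,280,5)
E
```

```text
time: 4.35
tool_pos: [0.6502, -0.3019, 0.0741]
ee_rot: [3.14, -0.002, 0.0]
wrist_force: [0.1, -0.4, 0.0]
width: 0.0002
```

View pics/sv1.png

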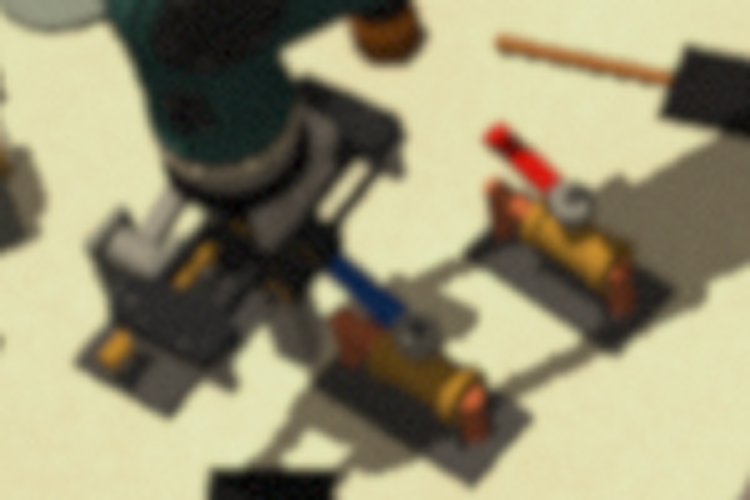

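```bash
python3 -m handwheel '{"delta_pos":[[-14,1,1],[-13,0,1],[-9,0,0],[-8,0,0],[-8,-2,0],[-8,-3,0],[-7,-4,0],[-7,-5,0]],"rotation":[[0,0,0],[0,0,0],[0,0,0],[0,0,0],[0,0,0],[0,0,0],[0,0,0],[0,0,0]],"claw":[1,1,1,1,1,1,1,1]}'
python3 -m handwheel '{"delta_pos":[[-6,-6,0],[-5,-7,0],[-4,-7,0],[0,0,0],[0,0,0],[0,0,0],[0,0,0],[0,0,0]],"rotation":[[0,0,0],[0,0,0],[0,0,0],[0,0,0],[0,0,0],[0,0,0],[0,0,0],[0,0,0]],"claw":[1,1,1,1,1,1,1,1]}'
```

```text
time: 5.45
tool_pos: [0.5775, -0.2897, 0.0719]
ee_rot: [3.138, -0.006, -0.0]
wrist_force: [4.8, -2.2, 0.0]
width: 0.0001
time: 6.45
tool_pos: [0.5604, -0.2684, 0.0701]
ee_rot: [-3.141, 0.001, -0.0]
wrist_force: [-0.4, -1.8, 0.3]
width: 0.0001
```

```bash
python3 -m handwheel '{"delta_pos":[[-1,-3,0],[-1,-3,0],[0,-3,0],[0,-2,0],[0,0,0],[0,0,0],[0,0,0],[0,0,0]],"rotation":[[0,0,0],[0,0,0],[0,0,0],[0,0,0],[0,0,0],[0,0,0],[0,0,0],[0,0,0]],"claw":[1,1,1,1,1,1,1,1]}'
```

```text
time: 7.45
tool_pos: [0.5586, -0.2604, 0.0707]
ee_rot: [3.136, -0.001, -0.001]
wrist_force: [0.8, -8.3, -3.0]
width: 0.0003
```

```bash
python3 -m handwheel '{"delta_pos":[[0,-2,0],[0,-1,0],[0,-1,0],[0,0,0],[0,0,0],[0,0,0],[0,0,0],[0,0,0]],"rotation":[[0,0,0],[0,0,0],[0,0,0],[0,0,0],[0,0,0],[0,0,0],[0,0,0],[0,0,0]],"claw":[1,1,1,1,1,1,1,1]}'
```

```text
time: 8.45
tool_pos: [0.5586, -0.2602, 0.0708]
ee_rot: [3.129, -0.002, -0.003]
wrist_force: [1.1, -15.6, -6.2]
width: 0.0008
```

```bash
python3 -m handwheel '{"delta_pos":[[0,10,0],[0,18,0],[0,0,-40],[0,0,-60],[0,0,-50],[0,40,0],[0,40,0],[0,0,0]],"rotation":[[0,0,0],[0,0,0],[0,0,0],[0,0,0],[0,0,0],[0,0,0],[0,0,0],[0,0,0]],"claw":[1,1,1,1,1,1,1,1]}'
python3 - <<'E'
from h import *
t=Cam("top"); s=Cam("scene")
t.crop("pics/tv2.png",360,160,510,300,5); s.crop("pics/sv2.png",160,180,310,280,5)
E
```

```text
time: 9.45
tool_pos: [0.5577, -0.364, 0.2194]
ee_rot: [-3.14, 0.001, -0.003]
wrist_force: [-0.1, 0.9, -0.4]
width: 0.0003
```

View pics/tv2.png

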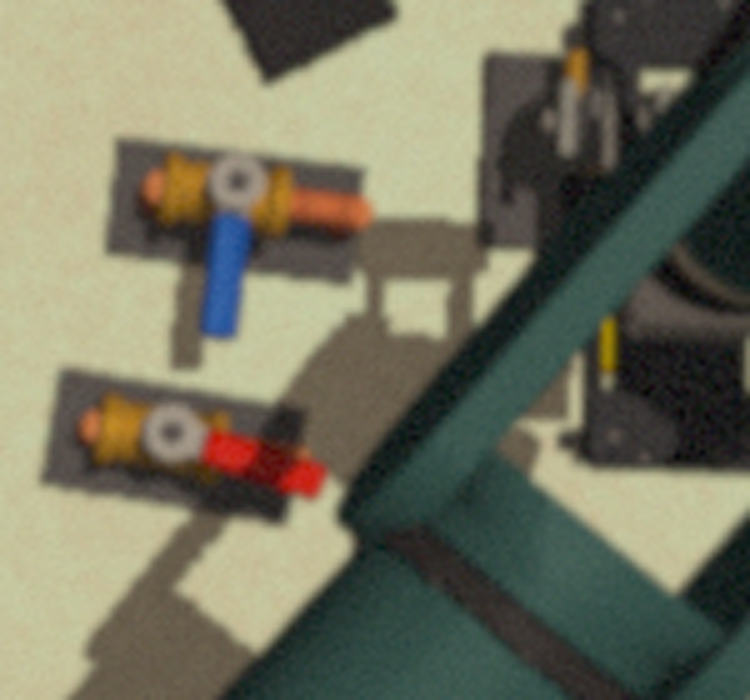

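View pics/sv2.png

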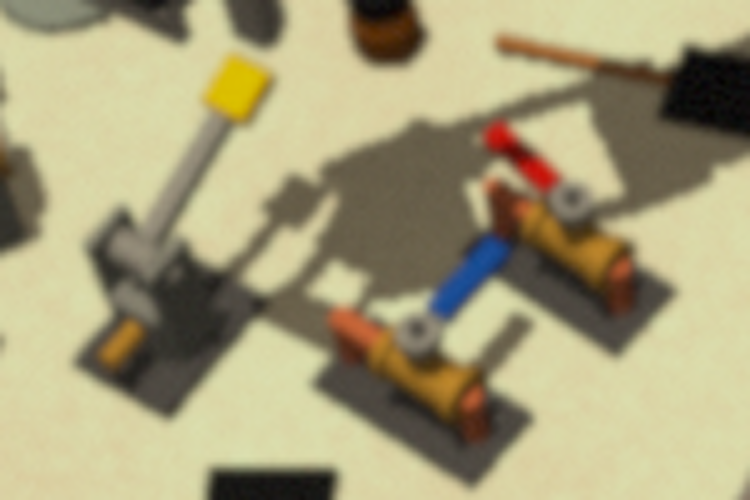

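Oxygen: the handle is now square across its pipe (top crop, tip at (217,335)), and the force rose against the stop, so it is closed. Gas is next.

```bash
python3 -m handwheel '{"delta_pos":[[-15,-45,0],[-15,-42,0],[0,0,50],[0,0,50],[0,0,30],[0,0,17],[0,0,0],[0,0,0]],"rotation":[[0,0,0],[0,0,0],[0,0,0],[0,0,0],[0,0,0],[0,0,0],[0,0,0],[0,0,0]],"claw":[1,1,1,1,1,1,1,1]}'
```

```text
time: 10.55
tool_pos: [0.5296, -0.275, 0.0754]
ee_rot: [3.14, -0.003, 0.0]
wrist_force: [0.4, -0.1, 0.1]
width: 0.0004
```

```bash
python3 -m handwheel '{"delta_pos":[[-15,1,2],[-14,0,2],[-8,0,0],[-8,-1,0],[-8,-3,0],[-7,-3,0],[-7,-4,0],[-6,-5,0]],"rotation":[[0,0,0],[0,0,0],[0,0,0],[0,0,0],[0,0,0],[0,0,0],[0,0,0],[0,0,0]],"claw":[1,1,1,1,1,1,1,1]}'
python3 -m handwheel '{"delta_pos":[[-5,-6,0],[-5,-6,0],[-4,-7,0],[-2,-5,0],[-1,-3,0],[0,0,0],[0,0,0],[0,0,0]],"rotation":[[0,0,0],[0,0,0],[0,0,0],[0,0,0],[0,0,0],[0,0,0],[0,0,0],[0,0,0]],"claw":[1,1,1,1,1,1,1,1]}'
```

```text
time: 11.55
tool_pos: [0.4561, -0.2605, 0.0705]
ee_rot: [3.139, -0.003, -0.001]
wrist_force: [3.3, -2.7, -0.2]
width: 0.0004
time: 12.55
tool_pos: [0.4382, -0.2325, 0.0693]
ee_rot: [-3.141, 0.001, -0.0]
wrist_force: [2.1, -3.2, 1.1]
width: 0.0002
```

```bash
python3 -m handwheel '{"delta_pos":[[0,-2,0],[0,-2,0],[0,-1,0],[0,0,0],[0,0,0],[0,0,0],[0,0,0],[0,0,0]],"rotation":[[0,0,0],[0,0,0],[0,0,0],[0,0,0],[0,0,0],[0,0,0],[0,0,0],[0,0,0]],"claw":[1,1,1,1,1,1,1,1]}'
```

```text
time: 13.55
tool_pos: [0.4381, -0.2297, 0.0694]
ee_rot: [3.137, 0.001, -0.001]
wrist_force: [0.6, -9.3, -1.5]
width: 0.0005
```

```bash
python3 -m handwheel '{"delta_pos":[[0,-2,0],[0,-1,0],[0,-1,0],[0,0,0],[0,0,0],[0,0,0],[0,0,0],[0,0,0]],"rotation":[[0,0,0],[0,0,0],[0,0,0],[0,0,0],[0,0,0],[0,0,0],[0,0,0],[0,0,0]],"claw":[1,1,1,1,1,1,1,1]}'
python3 -m handwheel '{"delta_pos":[[0,10,0],[0,18,0],[0,0,-40],[0,0,-60],[0,0,-50],[0,40,0],[0,60,0],[0,60,0]],"rotation":[[0,0,0],[0,0,0],[0,0,0],[0,0,0],[0,0,0],[0,0,0],[0,0,0],[0,0,0]],"claw":[1,1,1,1,1,1,1,1]}'
python3 - <<'E'
from h import *
t=Cam("top"); s=Cam("scene")
t.crop("pics/tv3.png",360,160,510,300,5); s.crop("pics/sv3.png",160,180,310,280,5)
E
```

```text
time: 14.55
tool_pos: [0.4381, -0.2294, 0.0695]
ee_rot: [3.13, 0.0, -0.002]
wrist_force: [0.5, -17.9, -4.8]
width: 0.0003
time: 15.55
tool_pos: [0.4385, -0.4125, 0.2193]
ee_rot: [-3.139, -0.0, 0.002]
wrist_force: [-0.2, 0.0, -0.3]
width: 0.0007
```

View pics/tv3.png

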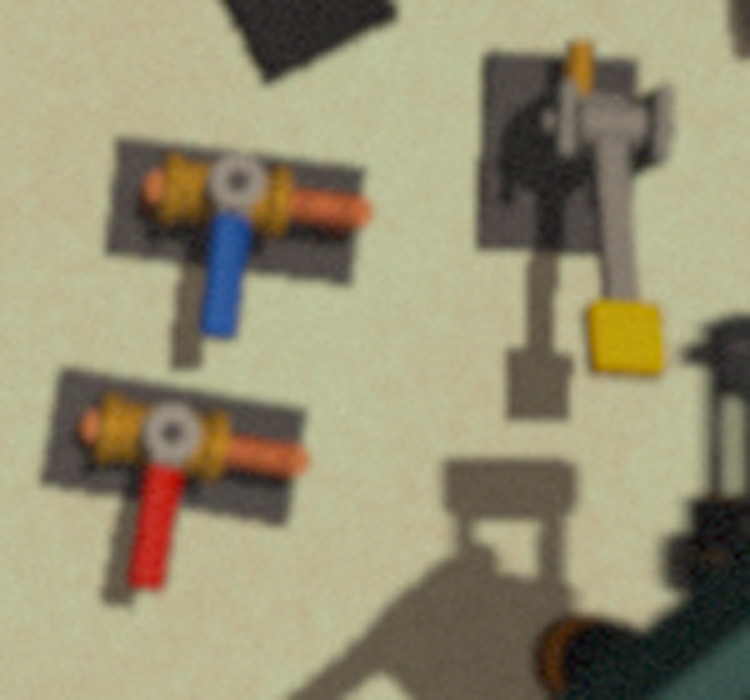

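View pics/sv3.png

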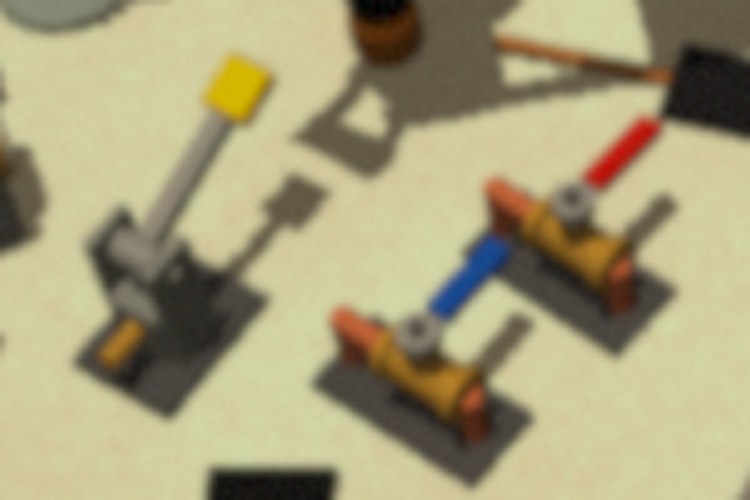

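Both handles are square to their pipes in both views, so both valves are closed. Next is the purge lever. Its yellow pad is at top (485,227), about (0.541,-0.419,0.131).

```bash
python3 -m handwheel '{"delta_pos":[[50,3,0],[48,3,0],[0,0,40],[0,0,30],[0,0,9],[0,0,0],[0,0,0],[0,0,0]],"rotation":[[0,0,0],[0,0,0],[0,0,0],[0,0,0],[0,0,0],[0,0,0],[0,0,0],[0,0,0]],"claw":[1,1,1,1,1,1,1,1]}'
python3 - <<'E'
from h import *
t=Cam("top"); s=Cam("scene")
t.crop("pics/tv4.png",400,160,550,300,5); s.crop("pics/sv4.png",160,150,310,280,5)
E
```

```text
time: 16.65
tool_pos: [0.5371, -0.4181, 0.1426]
ee_rot: [3.14, -0.002, -0.0]
wrist_force: [-0.4, -0.5, 0.8]
width: 0.0001
```

View pics/sv4.png

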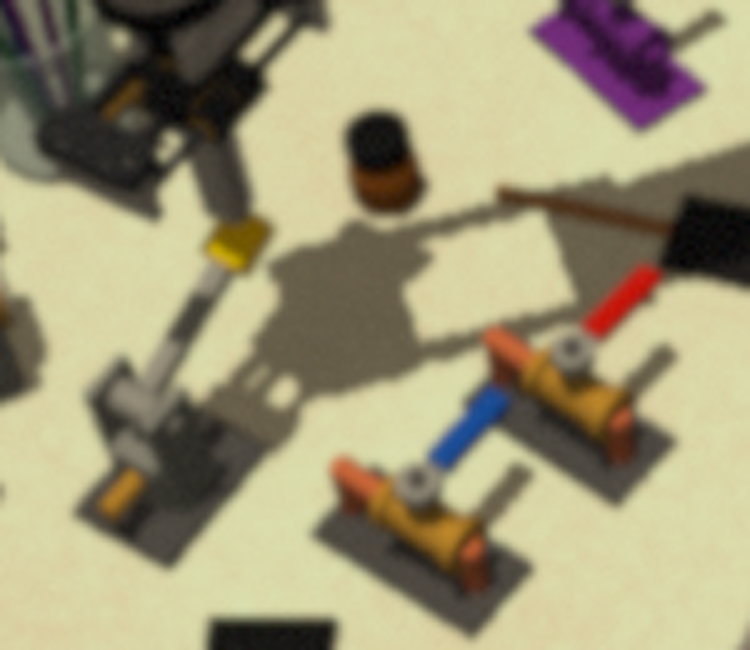

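The fingers are right over the pad at crop (238,235), so I'll press.

```bash
python3 -m handwheel '{"delta_pos":[[0,0,9],[-1,0,9],[-1,0,9],[-1,0,9],[-1,0,9],[0,0,9],[0,0,8],[0,0,0]],"rotation":[[0,0,0],[0,0,0],[0,0,0],[0,0,0],[0,0,0],[0,0,0],[0,0,0],[0,0,0]],"claw":[1,1,1,1,1,1,1,1]}'
```

```text
time: 17.75
tool_pos: [0.5315, -0.4177, 0.0781]
ee_rot: [-3.141, 0.002, -0.0]
wrist_force: [-4.1, 0.4, 7.9]
width: 0.0006
```

```bash
python3 -m handwheel '{"delta_pos":[[0,0,2],[0,0,2],[0,0,1],[0,0,0],[0,0,0],[0,0,0],[0,0,0],[0,0,0]],"rotation":[[0,0,0],[0,0,0],[0,0,0],[0,0,0],[0,0,0],[0,0,0],[0,0,0],[0,0,0]],"claw":[1,1,1,1,1,1,1,1]}'
```

```text
time: 18.75
tool_pos: [0.5316, -0.4178, 0.076]
ee_rot: [3.141, 0.001, -0.0]
wrist_force: [-5.5, 1.7, 13.0]
width: 0.0006
```

```bash
python3 -m handwheel '{"delta_pos":[[0,0,2],[0,0,1],[0,0,1],[0,0,0],[0,0,0],[0,0,0],[0,0,0],[0,0,0]],"rotation":[[0,0,0],[0,0,0],[0,0,0],[0,0,0],[0,0,0],[0,0,0],[0,0,0],[0,0,0]],"claw":[1,1,1,1,1,1,1,1]}'
```

```text
time: 19.75
tool_pos: [0.5317, -0.4179, 0.0755]
ee_rot: [3.139, -0.0, -0.0]
wrist_force: [-9.1, 5.2, 21.9]
width: 0.0006
```

At the stop: the force rises while the position stays put. Holding.

```bash
for i in 1 2 3; do python3 -m handwheel '{"delta_pos":[[0,0,0],[0,0,0],[0,0,0],[0,0,0],[0,0,0],[0,0,0],[0,0,0],[0,0,0]],"rotation":[[0,0,0],[0,0,0],[0,0,0],[0,0,0],[0,0,0],[0,0,0],[0,0,0],[0,0,0]],"claw":[1,1,1,1,1,1,1,1]}'; done
python3 - <<'E'
from h import *
s=Cam("scene"); s.crop("pics/sv5.png",160,150,310,280,5)
E
python3 -m handwheel '{"delta_pos":[[0,0,-10],[0,0,-40],[0,0,-60],[0,0,-60],[0,-60,0],[0,-60,0],[0,-60,0],[0,-60,0]],"rotation":[[0,0,0],[0,0,0],[0,0,0],[0,0,0],[0,0,0],[0,0,0],[0,0,0],[0,0,0]],"claw":[1,1,1,1,-1,-1,-1,-1]}'
python3 - <<'E'
from h import *
s=Cam("scene"); s.crop("pics/sv6.png",160,150,310,280,5)
t=Cam("top"); cv2.imwrite("pics/t6.png",t.rgb[:,:,::-1])
for k,v in rods(t).items(): print(k,v[0].round(4),v[1].round(1),v[2].round(3))
E
```

```text
time: 20.75
tool_pos: [0.5317, -0.4179, 0.0755]
ee_rot: [3.139, -0.0, -0.0]
wrist_force: [-8.5, 5.0, 22.4]
width: 0.0002
time: 21.75
tool_pos: [0.5317, -0.4179, 0.0755]
ee_rot: [3.139, -0.0, -0.0]
wrist_force: [-8.8, 5.1, 22.8]
width: 0.0004
time: 22.75
tool_pos: [0.5317, -0.4179, 0.0755]
ee_rot: [3.139, -0.0, -0.0]
wrist_force: [-9.5, 5.5, 22.5]
width: 0.0006
time: 23.8
tool_pos: [0.5323, -0.1754, 0.2378]
ee_rot: [-3.14, 0.001, -0.0]
wrist_force: [0.7, 0.8, 0.3]
width: 0.037
blue [0.6356 0.0582] 87.7 0.154
amber [0.5845 0.0285] 93.7 0.159
red [0.5314 0.0472] 88.5 0.159
violet [0.4351 0.0274] 93.4 0.154
```

View pics/sv5.png

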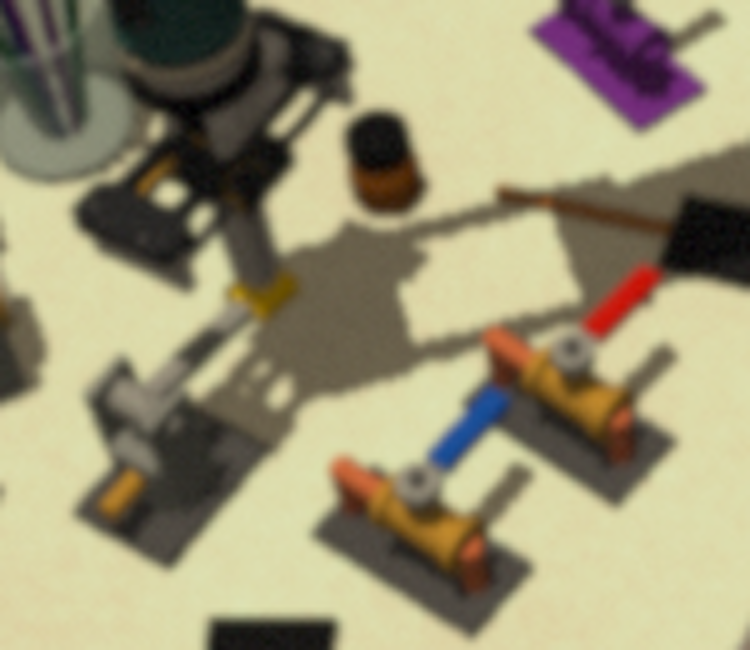

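View pics/sv6.png

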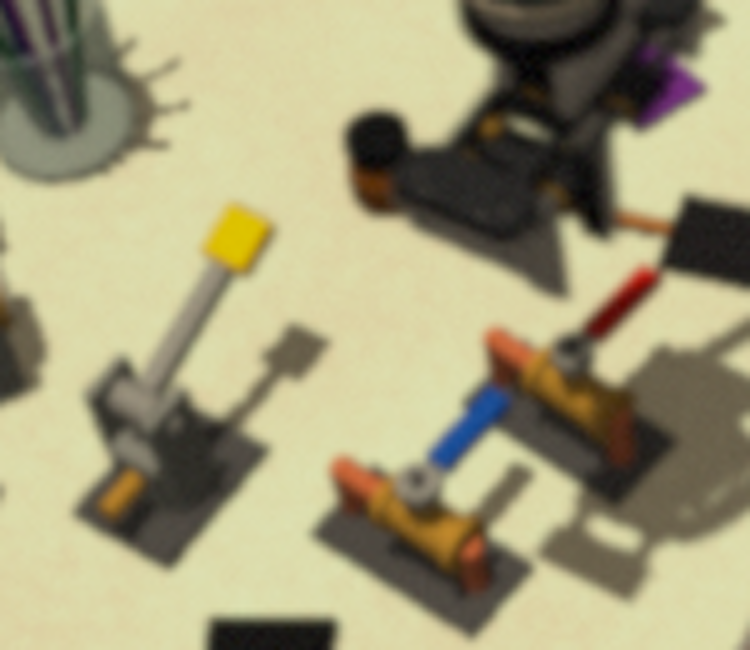

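View pics/t6.png

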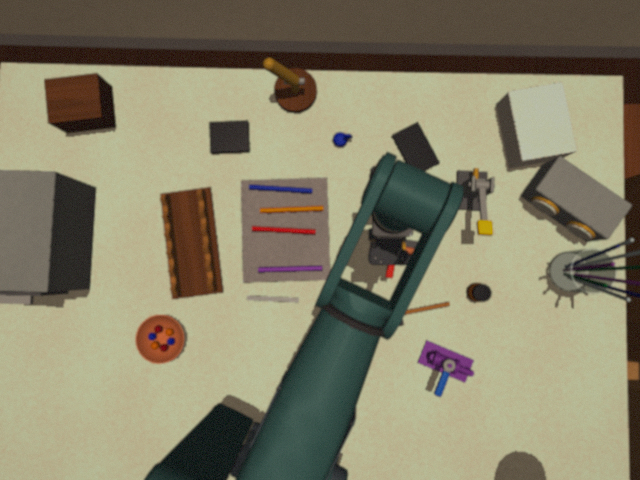

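The lever was at its stop (sv5) for over 3 s and has sprung back (sv6). Now the rest pose.

Run:
```python
from h import *
t=Cam("top"); s=Cam("scene")
C=np.array([[42,95],[243,68],[292,490],[92,516]])/4+[150,170]
P=t.plane(C,0.006)[:,:2]; print(P.round(4),P.mean(0)); 
e=lambda a,b:np.degrees(np.arctan2(*(P[a]-P[b])[::-1]))
print(e(0,3),e(1,2),e(0,1)-90,[np.linalg.norm(P[i]-P[(i+1)%4]).round(3) for i in range(4)])
s.crop("pics/rs.png",385,250,475,365,6)
```

```text
[[0.6145 0.3619]
 [0.6353 0.2352]
 [0.3704 0.1927]
 [0.3507 0.3169]] [0.49270161 0.27668001]
9.686025470661916 9.112943940301472 9.31019619393085 [np.float64(0.128), np.float64(0.268), np.float64(0.126), np.float64(0.268)]
```

View pics/rs.png

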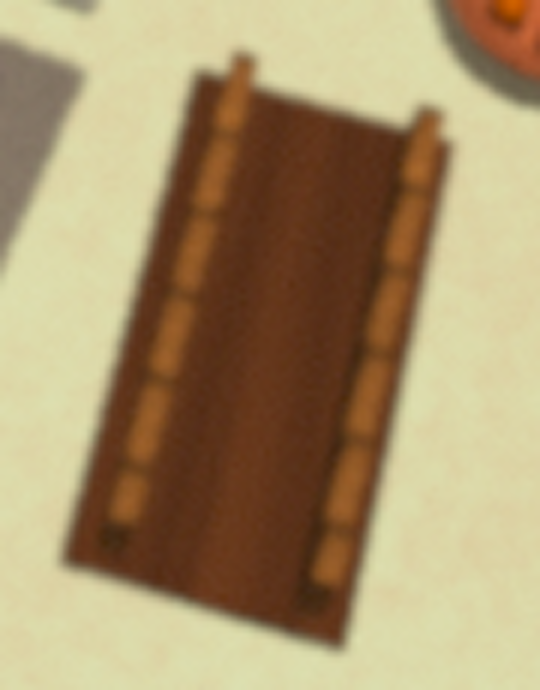

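```bash
cat > rest.py <<'E'
from h import *
def rest():
    return None
E
python3 - <<'E'
from h import *
t=Cam("top"); s=Cam("scene")
C=np.array([[195,72],[452,142],[342,648],[65,560]])/6+[385,250]
P=s.plane(C,0.006)[:,:2]; print(P.round(4),P.mean(0)); 
e=lambda a,b:np.degrees(np.arctan2(*(P[a]-P[b])[::-1]))
print(e(3,0),e(2,1),e(1,0)-90,[np.linalg.norm(P[i]-P[(i+1)%4]).round(3) for i in range(4)])
E
python3 - <<'E'
# check predicted notch positions drawn on both views
from h import *
t=Cam("top"); s=Cam("scene")
a=np.radians(9.4);c=np.array([.494,.276]);R2=np.array([[np.cos(a),-np.sin(a)],[np.sin(a),np.cos(a)]])
N=np.array([[x,y] for x in(-88,-44,0,44,88) for y in(-45,45)])/1000
W=np.c_[c+N@R2.T,np.full(10,.045)]
for cam,n,b,f in((t,'nt',(155,180,230,305),5),(s,'ns',(385,250,475,365),5)):
    im=cv2.resize(cam.rgb[b[1]:b[3],b[0]:b[2],::-1],None,fx=f,fy=f,interpolation=cv2.INTER_CUBIC)
    for p in (cam.proj(W)-[b[0],b[1]]+.5)*f: cv2.circle(im,tuple(int(v) for v in p),4,(0,255,0),1)
    cv2.imwrite(f'pics/{n}.png',im)
E
```

```text
[[0.3791 0.1963]
 [0.356  0.3223]
 [0.6206 0.3657]
 [0.6405 0.2414]] [0.49902692 0.28143881]
9.783442840534581 9.321009018123217 10.393414680211393 [np.float64(0.128), np.float64(0.268), np.float64(0.126), np.float64(0.265)]
```

View pics/nt.png

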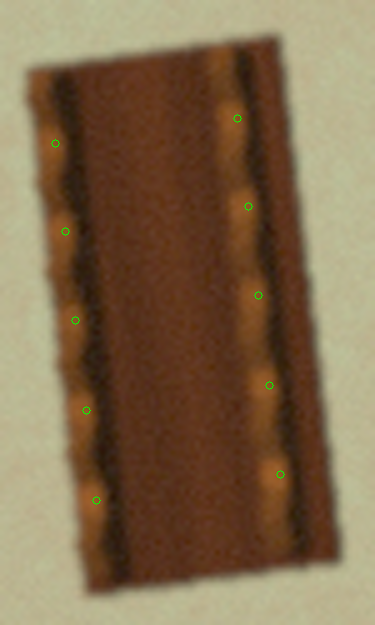

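View pics/ns.png

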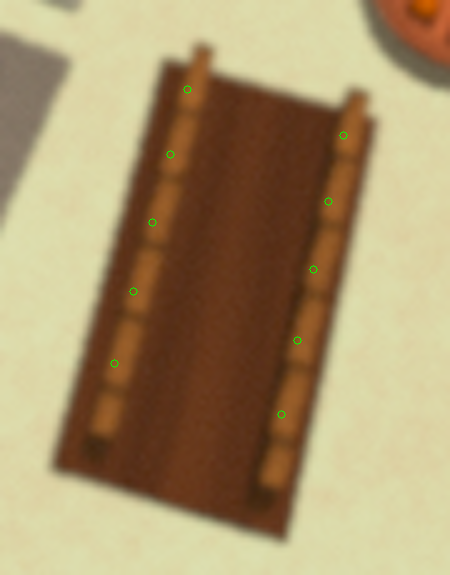

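```bash
python3 -m handwheel '{"delta_pos":[[0,-56,0],[0,-56,0],[1,-55,0],[0,-55,0],[0,0,60],[0,0,60],[0,0,50],[0,0,0]],"rotation":[[0,0,0],[0,0,0],[0,0,0],[0,0,0],[0,0,0.028],[0,0,0],[0,0,0],[0,0,0]],"claw":[0.25,0.25,0.25,0.25,0.25,0.25,0.25,0.25]}'
python3 - <<'E'
from h import *
t=Cam("top"); s=Cam("scene")
t.crop("pics/g1.png",230,170,350,290,5); s.crop("pics/g1s.png",290,210,410,330,5)
E
```

```text
time: 25.2
tool_pos: [0.5299, 0.0434, 0.0644]
ee_rot: [3.142, 0.011, -0.03]
wrist_force: [0.3, 0.0, -0.1]
width: 0.0353
```

View pics/g1s.png

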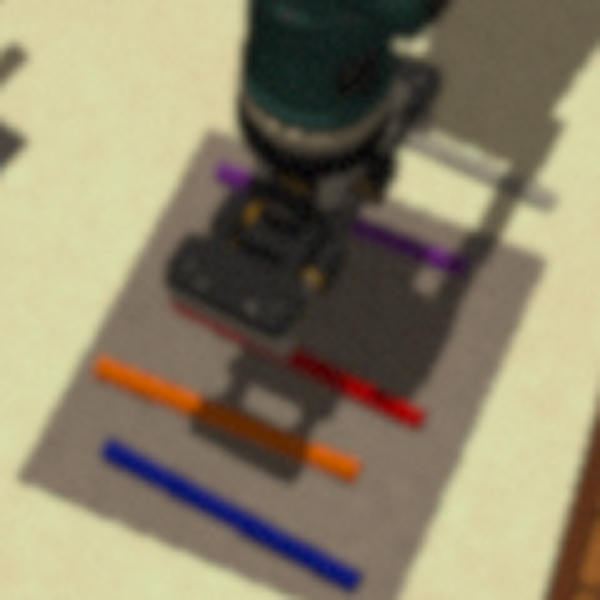

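```bash
python3 -m handwheel '{"delta_pos":[[2,-2,20],[0,0,20],[0,0,12],[0,0,6],[0,0,0],[0,0,0],[0,0,0],[0,0,0]],"rotation":[[0,0,0],[0,0,0],[0,0,0],[0,0,0],[0,0,0],[0,0,0],[0,0,0],[0,0,0]],"claw":[0.25,0.25,0.25,0.25,0.25,0.25,0.25,0.25]}'
```

```text
time: 26.3
tool_pos: [0.5358, 0.0464, 0.0118]
ee_rot: [-3.141, -0.001, -0.028]
wrist_force: [-1.4, -0.5, 0.2]
width: 0.0352
```

```bash
python3 -m handwheel '{"delta_pos":[[-1,0,3],[0,0,2],[0,0,0],[0,0,0],[0,0,0],[0,0,0],[0,0,0],[0,0,0]],"rotation":[[0,0,0],[0,0,0],[0,0,0],[0,0,0],[0,0,0],[0,0,0],[0,0,0],[0,0,0]],"claw":[0.25,0.25,0.25,1,1,1,1,1]}'
```

```text
time: 27.3
tool_pos: [0.5346, 0.0464, 0.0065]
ee_rot: [-3.141, -0.0, -0.028]
wrist_force: [-0.7, -0.0, 1.0]
width: 0.0123
```

```bash
python3 -m handwheel '{"delta_pos":[[0,0,-10],[0,0,-30],[0,0,-40],[0,0,-40],[0,0,-23],[0,0,0],[0,0,0],[0,0,0]],"rotation":[[0,0,0],[0,0,0],[0,0,0],[0,0,0],[0,0,-0.096],[0,0,-0.096],[0,0,0],[0,0,0]],"claw":[1,1,1,1,1,1,1,1]}'
python3 - <<'E'
from h import *
t=Cam("top"); s=Cam("scene")
o=robot.get_obs(); print(o['tool_pos'],o['ee_rot'])
t.crop("pics/l1.png",210,150,370,290,5); s.crop("pics/l1s.png",270,190,410,330,5)
E
```

```text
time: 28.3
tool_pos: [0.5343, 0.0464, 0.1492]
ee_rot: [-3.141, 0.001, 0.163]
wrist_force: [-0.1, 0.4, -0.9]
width: 0.0122
[0.53427525 0.04640922 0.14897617] [-3.14132174e+00  9.81597676e-04  1.63180147e-01]
```

View pics/l1s.png

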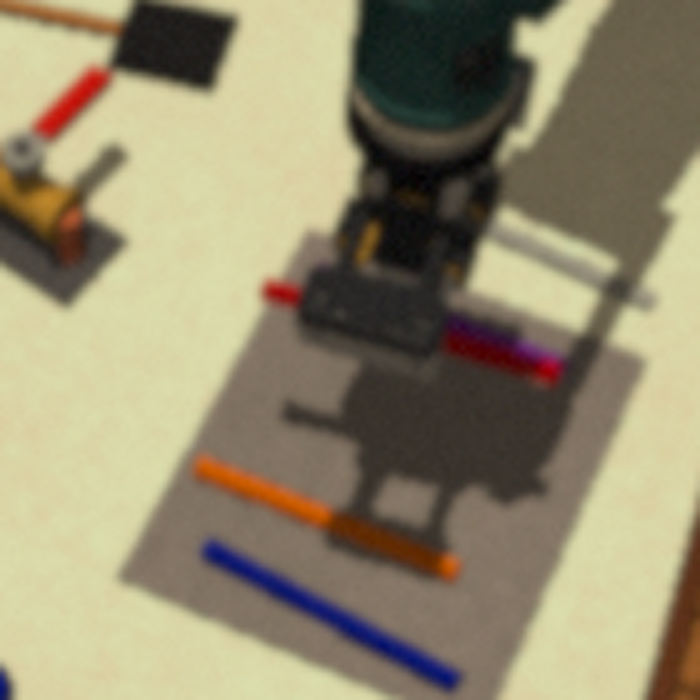

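View pics/l1.png

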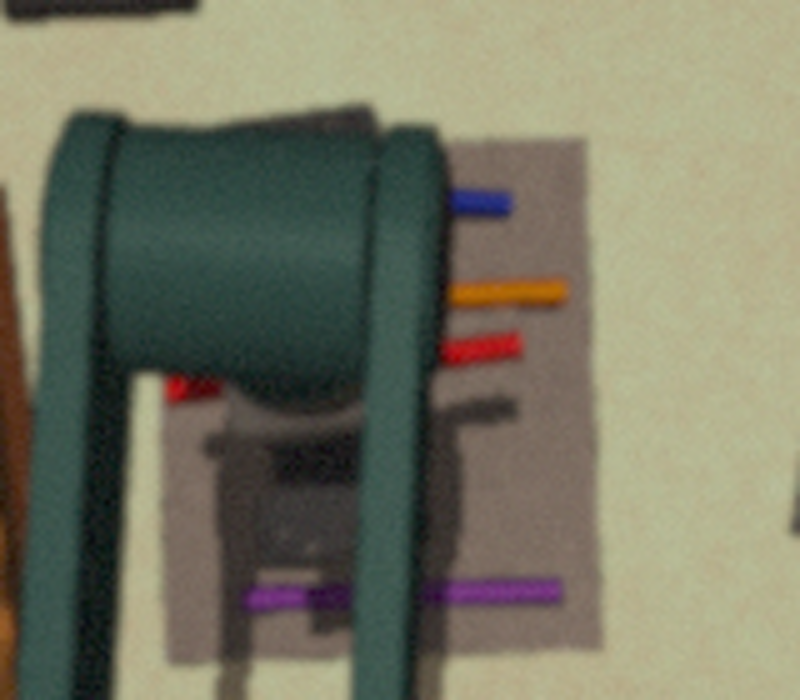

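Run:
```python
from h import *
t=Cam("top"); s=Cam("scene")
for c,p in((t,[[243.2,228],[314.2,219]]),(s,[[322.6,248],[382.4,264.4]])):
    P=c.plane(p,.153); print(P.round(4),P.mean(0).round(4),np.linalg.norm(P[0]-P[1]), np.degrees(np.arctan2(*(P[0]-P[1])[:2][::-1])))
print(tri(t,(243.2,228),s,(382.4,264.4)),tri(t,(314.2,219),s,(322.6,248)))
```

```text
[[ 0.5206  0.1253  0.153 ]
 [ 0.5451 -0.0323  0.153 ]] [0.5328 0.0465 0.153 ] 0.15942326300208337 98.8601566988084
[[ 0.5515 -0.0286  0.153 ]
 [ 0.5221  0.1299  0.153 ]] [0.5368 0.0506 0.153 ] 0.16114260703617653 -79.49769762766073
(array([0.52025608, 0.12762271, 0.14840522]), np.float64(0.0035271600622565954)) (array([ 0.54607113, -0.03180338,  0.14308557]), np.float64(0.0005758233060346393))
```

```bash
python3 -m handwheel '{"delta_pos":[[0,-50,0],[0,-50,0],[0,-50,0],[-1,-50,0],[0,-35,0],[0,0,30],[0,0,15],[0,0,0]],"rotation":[[0,0,0],[0,0,0],[0,0,0],[0,0,0],[0,0,0],[0,0,0],[0,0,0],[0,0,0]],"claw":[1,1,1,1,1,1,1,1]}'
python3 - <<'E'
from h import *
t=Cam("top"); s=Cam("scene")
t.crop("pics/p1.png",130,170,270,310,5); s.crop("pics/p1s.png",360,230,500,370,5)
E
```

```text
time: 29.5
tool_pos: [0.4942, 0.2772, 0.1026]
ee_rot: [3.141, 0.004, 0.163]
wrist_force: [0.4, 0.2, 1.1]
width: 0.012
```

View pics/p1s.png

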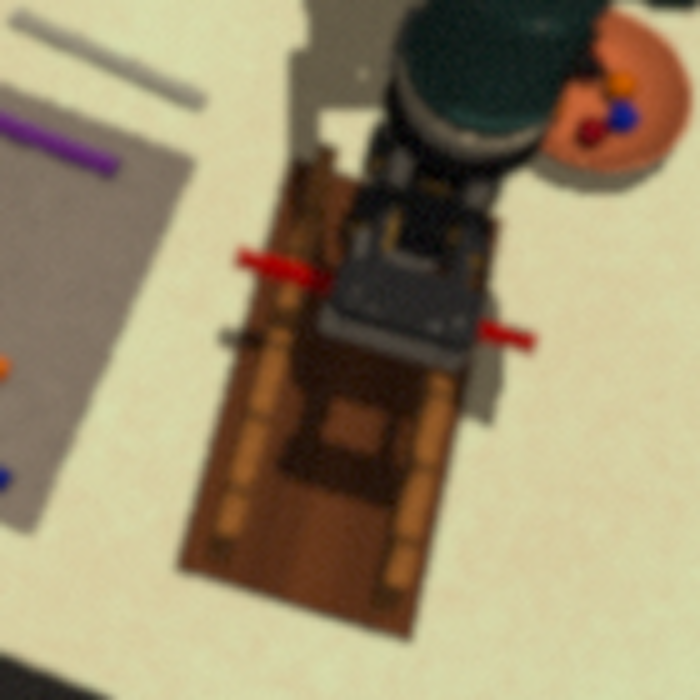

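View pics/p1.png

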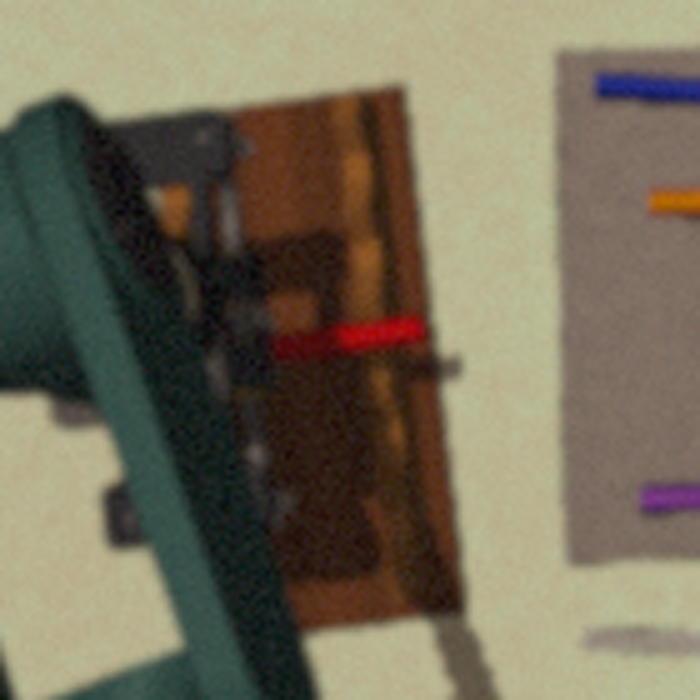

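```bash
python3 -m handwheel '{"delta_pos":[[1,0,15],[0,0,15],[0,0,10],[0,0,8],[0,0,4],[0,0,0],[0,0,0],[0,0,0]],"rotation":[[0,0,0],[0,0,0],[0,0,0],[0,0,0],[0,0,0],[0,0,0],[0,0,0],[0,0,0]],"claw":[1,1,1,1,1,1,1,1]}'
```

```text
time: 30.6
tool_pos: [0.4966, 0.2784, 0.053]
ee_rot: [-3.141, -0.001, 0.164]
wrist_force: [-0.1, 0.4, -0.3]
width: 0.0123
```

```bash
python3 -m handwheel '{"delta_pos":[[-1,0,2],[0,0,2],[0,0,1],[0,0,0],[0,0,0],[0,0,0],[0,0,0],[0,0,0]],"rotation":[[0,0,0],[0,0,0],[0,0,0],[0,0,0],[0,0,0],[0,0,0],[0,0,0],[0,0,0]],"claw":[1,1,1,1,1,1,1,1]}'
```

```text
time: 31.6
tool_pos: [0.4952, 0.2781, 0.0476]
ee_rot: [-3.142, -0.0, 0.164]
wrist_force: [-1.3, -1.2, 0.8]
width: 0.0121
```

```bash
python3 -m handwheel '{"delta_pos":[[0,0,0],[0,0,0],[0,0,0],[0,0,-10],[0,0,-40],[0,0,-60],[0,60,0],[0,60,0]],"rotation":[[0,0,0],[0,0,0],[0,0,0],[0,0,0],[0,0,0],[0,0,0],[0,0,0],[0,0,0]],"claw":[0.4,0.4,0.4,0.4,0.25,0.25,0.25,0.25]}'
python3 -m handwheel '{"delta_pos":[[0,60,0],[0,60,0],[0,0,0],[0,0,0],[0,0,0],[0,0,0],[0,0,0],[0,0,0]],"rotation":[[0,0,0.05],[0,0,0.05],[0,0,0],[0,0,0],[0,0,0],[0,0,0],[0,0,0],[0,0,0]],"claw":[0.25,0.25,0.25,0.25,0.25,0.25,0.25,0.25]}'
python3 - <<'E'
from h import *
t=Cam("top"); s=Cam("scene")
t.crop("pics/q1.png",130,170,350,310,3); s.crop("pics/q1s.png",290,230,500,370,3)
for k,v in rods(t).items(): print(k,v[0].round(4),v[1].round(1),v[2].round(3))
for k,v in rods(s,box=(300,230,390,330)).items(): print('s',k,v[0].round(4),v[1].round(1),v[2].round(3))
E
```

```text
time: 32.6
tool_pos: [0.5158, 0.1591, 0.1599]
ee_rot: [3.142, -0.004, 0.166]
wrist_force: [0.2, 0.0, -0.4]
width: 0.0353
time: 33.6
tool_pos: [0.5314, 0.0414, 0.1574]
ee_rot: [-3.142, 0.0, 0.065]
wrist_force: [0.7, -0.4, -0.6]
width: 0.0355
amber [0.4278 0.2712] 165.6 0.151
red [0.4959 0.2902] 99.2 0.162
violet [ 0.4384 -0.0206] 92.5 0.059
s blue [0.6388 0.059 ] 87.7 0.154
s amber [0.5872 0.0294] 93.8 0.162
s violet [0.4364 0.0636] 93.1 0.081
```

View pics/q1s.png

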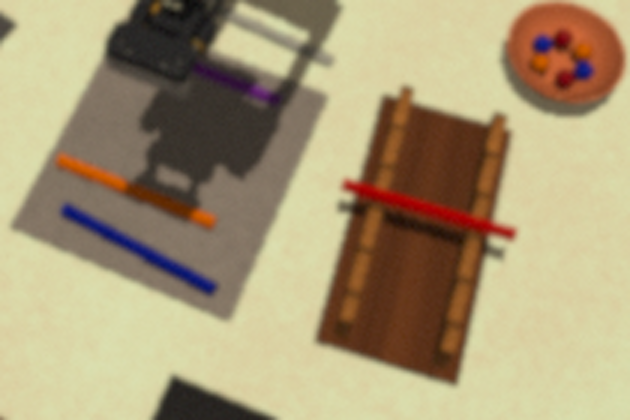

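View pics/q1.png

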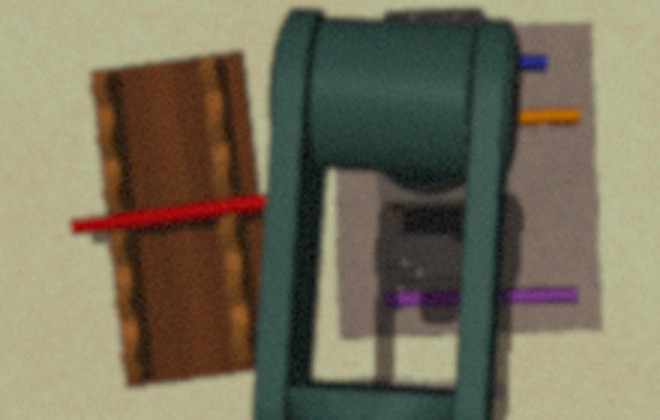

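```bash
python3 -m handwheel '{"delta_pos":[[27,8,0],[27,8,20],[0,0,50],[0,0,40],[0,0,25],[0,0,10],[0,0,0],[0,0,0]],"rotation":[[0,0,0],[0,0,0],[0,0,0],[0,0,0],[0,0,0],[0,0,0],[0,0,0],[0,0,0]],"claw":[0.25,0.25,0.25,0.25,0.25,0.25,0.25,0.25]}'
```

```text
time: 34.7
tool_pos: [0.5876, 0.0283, 0.0142]
ee_rot: [3.141, -0.003, 0.064]
wrist_force: [-0.8, -0.6, -0.5]
width: 0.0353
```

```bash
python3 -m handwheel '{"delta_pos":[[-1,0,4],[0,0,2],[0,0,1],[0,0,0],[0,0,0],[0,0,0],[0,0,0],[0,0,0]],"rotation":[[0,0,0],[0,0,0],[0,0,0],[0,0,0],[0,0,0],[0,0,0],[0,0,0],[0,0,0]],"claw":[0.25,0.25,0.25,0.25,1,1,1,1]}'
```

```text
time: 35.7
tool_pos: [0.5854, 0.0283, 0.0055]
ee_rot: [-3.142, -0.0, 0.064]
wrist_force: [-0.3, 0.0, 0.7]
width: 0.0121
```

```bash
python3 -m handwheel '{"delta_pos":[[0,0,-10],[0,0,-30],[0,0,-40],[0,0,-40],[0,0,-25],[0,0,0],[0,0,0],[0,0,0]],"rotation":[[0,0,0],[0,0,0],[0,0,0],[0,0,0],[0,0,-0.05],[0,0,-0.05],[0,0,0],[0,0,0]],"claw":[1,1,1,1,1,1,1,1]}'
```

```text
time: 36.7
tool_pos: [0.585, 0.0283, 0.1501]
ee_rot: [-3.141, 0.001, 0.163]
wrist_force: [-0.5, -0.1, -0.2]
width: 0.0121
```

```bash
python3 -m handwheel '{"delta_pos":[[-1,-55,0],[-1,-55,0],[-1,-55,0],[-1,-55,0],[0,-41,0],[0,0,30],[0,0,15],[0,0,0]],"rotation":[[0,0,0],[0,0,0],[0,0,0],[0,0,0],[0,0,0],[0,0,0],[0,0,0],[0,0,0]],"claw":[1,1,1,1,1,1,1,1]}'
python3 - <<'E'
from h import *
t=Cam("top"); s=Cam("scene")
t.crop("pics/p2.png",130,170,350,310,3); s.crop("pics/p2s.png",290,230,500,370,3)
E
```

```text
time: 37.7
tool_pos: [0.5377, 0.2842, 0.1032]
ee_rot: [3.141, 0.004, 0.163]
wrist_force: [1.0, -0.2, 0.9]
width: 0.012
```

View pics/p2s.png

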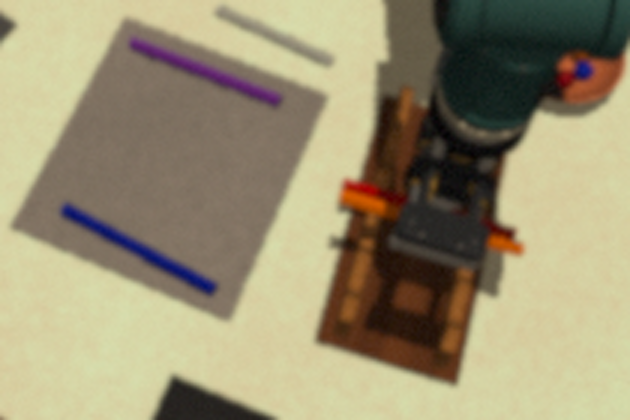

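```bash
python3 -m handwheel '{"delta_pos":[[0,0,15],[0,0,15],[0,0,10],[0,0,8],[0,0,4],[0,0,2],[0,0,0],[0,0,0]],"rotation":[[0,0,0],[0,0,0],[0,0,0],[0,0,0],[0,0,0],[0,0,0],[0,0,0],[0,0,0]],"claw":[1,1,1,1,1,1,1,1]}'
```

```text
time: 38.8
tool_pos: [0.5391, 0.2853, 0.052]
ee_rot: [-3.141, -0.001, 0.164]
wrist_force: [-0.5, 0.1, -0.7]
width: 0.0122
```

```bash
python3 -m handwheel '{"delta_pos":[[0,0,2],[0,0,1],[0,0,1],[0,0,0],[0,0,0],[0,0,0],[0,0,0],[0,0,0]],"rotation":[[0,0,0],[0,0,0],[0,0,0],[0,0,0],[0,0,0],[0,0,0],[0,0,0],[0,0,0]],"claw":[1,1,1,1,1,1,1,1]}'
```

```text
time: 39.8
tool_pos: [0.5388, 0.2852, 0.0475]
ee_rot: [-3.142, -0.0, 0.164]
wrist_force: [0.7, -0.1, -0.1]
width: 0.0122
```

```bash
python3 -m handwheel '{"delta_pos":[[0,0,0],[0,0,0],[0,0,0],[0,0,-10],[0,0,-40],[0,0,-60],[0,60,0],[0,60,0]],"rotation":[[0,0,0],[0,0,0],[0,0,0],[0,0,0],[0,0,0],[0,0,0],[0,0,0],[0,0,0]],"claw":[0.4,0.4,0.4,0.4,0.25,0.25,0.25,0.25]}'
python3 -m handwheel '{"delta_pos":[[0,60,0],[0,40,0],[0,0,0],[0,0,0],[0,0,0],[0,0,0],[0,0,0],[0,0,0]],"rotation":[[0,0,0.1],[0,0,0.105],[0,0,0],[0,0,0],[0,0,0],[0,0,0],[0,0,0],[0,0,0]],"claw":[0.25,0.25,0.25,0.25,0.25,0.25,0.25,0.25]}'
python3 - <<'E'
from h import *
t=Cam("top"); s=Cam("scene")
t.crop("pics/q2.png",130,170,350,310,3); s.crop("pics/q2s.png",290,230,500,370,3)
for k,v in rods(t).items(): print(k,v[0].round(4),v[1].round(1),v[2].round(3))
for k,v in rods(s,box=(300,230,390,330)).items(): print('s',k,v[0].round(4),v[1].round(1),v[2].round(3))
E
```

```text
time: 40.8
tool_pos: [0.5593, 0.1663, 0.16]
ee_rot: [3.142, -0.004, 0.166]
wrist_force: [1.8, -0.4, 0.0]
width: 0.035
time: 41.8
tool_pos: [0.5707, 0.068, 0.1574]
ee_rot: [-3.141, 0.0, -0.04]
wrist_force: [-0.1, -0.5, -1.0]
width: 0.0355
blue [ 0.6751 -0.0016] 88.8 0.089
amber [0.4229 0.2881] 7.0 0.126
red [0.4925 0.31  ] 99.0 0.122
violet [ 0.4368 -0.0026] 93.7 0.095
s blue [0.6814 0.031 ] 88.3 0.153
```

View pics/q2s.png

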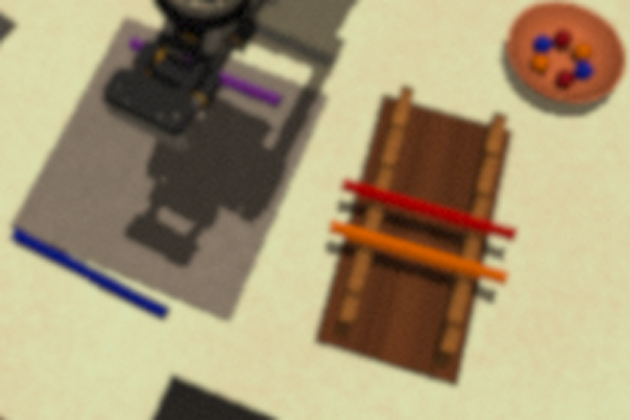

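Red and amber are seated. The blue rod has been knocked to the far mat edge, with its scene ends now at crop (15,233)–(165,313). I'll take violet next, which leaves blue in clear view for measuring again.

```bash
python3 -m handwheel '{"delta_pos":[[0,0,0],[-50,12,0],[-50,12,0],[-36,8,30],[0,0,50],[0,0,40],[0,0,20],[0,0,0]],"rotation":[[0,0,-0.0985],[0,0,0],[0,0,0],[0,0,0],[0,0,0],[0,0,0],[0,0,0],[0,0,0]],"claw":[0.25,0.25,0.25,0.25,0.25,0.25,0.25,0.25]}'
python3 - <<'E'
from h import *
t=Cam("top"); s=Cam("scene")
t.crop("pics/q3.png",230,150,350,290,4); s.crop("pics/q3s.png",280,230,400,350,5)
for k,v in rods(t).items(): print(k,v[0].round(4),v[1].round(1),v[2].round(3))
for k,v in rods(s,box=(280,230,390,330)).items(): print('s',k,v[0].round(4),v[1].round(1),v[2].round(3))
E
```

```text
time: 42.9
tool_pos: [0.4351, 0.028, 0.0159]
ee_rot: [-3.141, 0.004, 0.057]
wrist_force: [-0.2, -0.3, 0.3]
width: 0.0351
blue [0.6757 0.0301] 88.8 0.152
amber [0.4279 0.2677] 36.7 0.158
red [0.4957 0.2901] 99.4 0.161
s blue [0.6814 0.0305] 88.2 0.152
```

View pics/q3s.png

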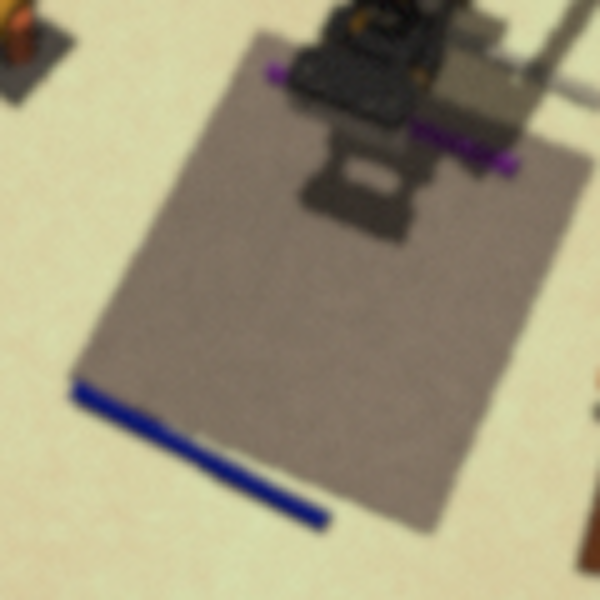

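View pics/q3.png

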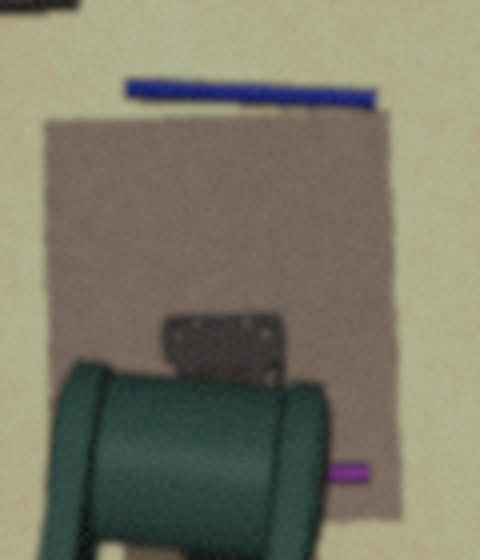

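```bash
python3 -m handwheel '{"delta_pos":[[1,0,5],[0,0,3],[0,0,2],[0,0,0],[0,0,0],[0,0,0],[0,0,0],[0,0,0]],"rotation":[[0,0,0],[0,0,0],[0,0,0],[0,0,0],[0,0,0],[0,0,0],[0,0,0],[0,0,0]],"claw":[0.25,0.25,0.25,0.25,0.25,1,1,1]}'
```

```text
time: 44.0
tool_pos: [0.4378, 0.0279, 0.0075]
ee_rot: [-3.142, 0.0, 0.057]
wrist_force: [0.3, -0.1, 0.4]
width: 0.0124
```

```bash
python3 -m handwheel '{"delta_pos":[[0,0,-10],[0,0,-30],[0,0,-40],[0,0,-40],[0,0,-23],[0,0,0],[0,0,0],[0,0,0]],"rotation":[[0,0,0],[0,0,0],[0,0,0],[0,0,0],[0,0,-0.053],[0,0,-0.054],[0,0,0],[0,0,0]],"claw":[1,1,1,1,1,1,1,1]}'
```

```text
time: 45.0
tool_pos: [0.4375, 0.028, 0.1503]
ee_rot: [-3.141, 0.001, 0.164]
wrist_force: [-0.2, -0.0, -1.4]
width: 0.0123
```

```bash
python3 -m handwheel '{"delta_pos":[[11,-50,0],[11,-50,0],[11,-50,0],[11,-50,0],[10,-37,0],[0,0,30],[0,0,15],[0,0,0]],"rotation":[[0,0,0],[0,0,0],[0,0,0],[0,0,0],[0,0,0],[0,0,0],[0,0,0],[0,0,0]],"claw":[1,1,1,1,1,1,1,1]}'
python3 - <<'E'
from h import *
t=Cam("top"); s=Cam("scene")
t.crop("pics/p3.png",130,170,350,310,3); s.crop("pics/p3s.png",290,230,500,370,3)
for z in(.006,.010):
  for k,v in rods(t,z).items(): print(k,v[0].round(4),v[1].round(1),v[2].round(3)) if k=='blue' else 0
  for k,v in rods(s,z,box=(280,230,390,330)).items(): print('s',k,v[0].round(4),v[1].round(1),v[2].round(3))
E
```

```text
time: 46.0
tool_pos: [0.4511, 0.2697, 0.1036]
ee_rot: [3.14, 0.004, 0.164]
wrist_force: [0.4, -0.6, -0.5]
width: 0.0123
blue [0.6765 0.0304] 88.8 0.152
s blue [0.6799 0.0302] 88.4 0.153
blue [0.6757 0.0301] 88.8 0.152
s blue [0.6814 0.031 ] 88.4 0.153
```

View pics/p3s.png

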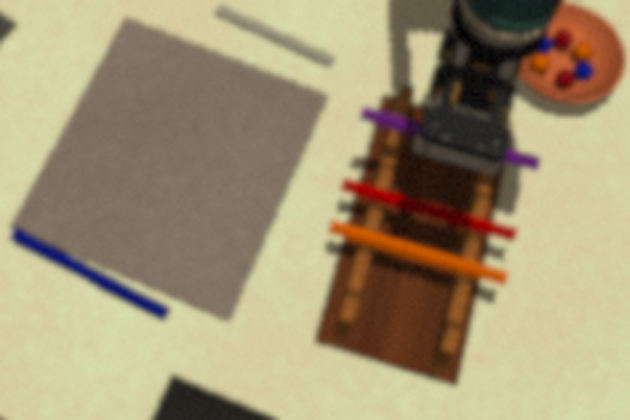

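```bash
python3 -m handwheel '{"delta_pos":[[0,0,15],[0,0,15],[0,0,10],[0,0,8],[0,0,4],[0,0,1],[0,0,0],[0,0,0]],"rotation":[[0,0,0],[0,0,0],[0,0,0],[0,0,0],[0,0,0],[0,0,0],[0,0,0],[0,0,0]],"claw":[1,1,1,1,1,1,1,1]}'
python3 -m handwheel '{"delta_pos":[[0,0,1],[0,0,1],[0,0,0],[0,0,0],[0,0,0],[0,0,0],[0,0,0],[0,0,0]],"rotation":[[0,0,0],[0,0,0],[0,0,0],[0,0,0],[0,0,0],[0,0,0],[0,0,0],[0,0,0]],"claw":[1,1,1,1,1,1,1,1]}'
```

```text
time: 47.1
tool_pos: [0.4526, 0.2707, 0.053]
ee_rot: [-3.141, -0.001, 0.165]
wrist_force: [0.5, 0.5, -0.4]
width: 0.012
time: 48.1
tool_pos: [0.4523, 0.2706, 0.0505]
ee_rot: [-3.142, -0.0, 0.165]
wrist_force: [-0.4, -0.9, -1.1]
width: 0.0124
```

Two more mm down, then release.

```bash
python3 -m handwheel '{"delta_pos":[[0,0,1],[0,0,1],[0,0,0],[0,0,0],[0,0,0],[0,0,0],[0,0,0],[0,0,-10]],"rotation":[[0,0,0],[0,0,0],[0,0,0],[0,0,0],[0,0,0],[0,0,0],[0,0,0],[0,0,0]],"claw":[1,1,1,1,0.4,0.4,0.4,0.4]}'
python3 -m handwheel '{"delta_pos":[[0,0,-40],[0,0,-60],[0,50,0],[0,50,0],[50,20,0],[50,20,0],[50,20,0],[0,0,0]],"rotation":[[0,0,0],[0,0,0],[0,0,0],[0,0,0],[0,0,0],[0,0,0],[0,0,0],[0,0,0]],"claw":[0.25,0.25,0.25,0.25,0.25,0.25,0.25,0.25]}'
python3 - <<'E'
from h import *
t=Cam("top"); s=Cam("scene")
t.crop("pics/q4.png",130,150,350,310,3); s.crop("pics/q4s.png",290,230,500,370,3)
for k,v in rods(s,.006,box=(280,230,390,330)).items(): print('s',k,v[0].round(4),v[1].round(1),v[2].round(3))
E
```

```text
time: 49.1
tool_pos: [0.4516, 0.2703, 0.0579]
ee_rot: [3.141, 0.002, 0.164]
wrist_force: [0.3, -0.5, -1.0]
width: 0.0281
time: 50.1
tool_pos: [0.6287, 0.1357, 0.1563]
ee_rot: [3.141, 0.003, 0.162]
wrist_force: [-1.1, 1.7, -0.5]
width: 0.035
s blue [0.6798 0.0302] 88.2 0.153
```

View pics/q4s.png

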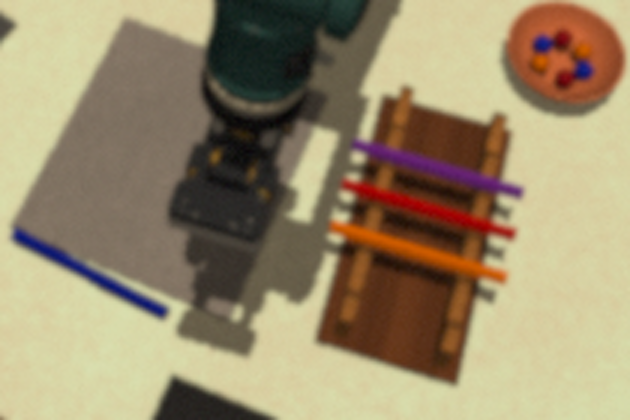

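```bash
python3 -m handwheel '{"delta_pos":[[0,0,0],[0,0,0],[26,52,0],[26,52,20],[0,0,50],[0,0,45],[0,0,22],[0,0,0]],"rotation":[[0,0,0.093],[0,0,0.093],[0,0,0],[0,0,0],[0,0,0],[0,0,0],[0,0,0],[0,0,0]],"claw":[0.25,0.25,0.25,0.25,0.25,0.25,0.25,0.25]}'
```

```text
time: 51.2
tool_pos: [0.6736, 0.0332, 0.0202]
ee_rot: [-3.141, 0.004, -0.02]
wrist_force: [0.4, 0.1, 0.2]
width: 0.0349
```

```bash
python3 -m handwheel '{"delta_pos":[[0,0,4],[0,0,3],[0,0,0],[0,0,0],[0,0,0],[0,0,0],[0,0,0],[0,0,0]],"rotation":[[0,0,0],[0,0,0],[0,0,0],[0,0,0],[0,0,0],[0,0,0],[0,0,0],[0,0,0]],"claw":[0.25,0.25,0.25,0.25,0.25,0.25,0.25,0.25]}'
```

```text
time: 52.2
tool_pos: [0.6762, 0.0322, 0.0144]
ee_rot: [-3.142, 0.0, -0.022]
wrist_force: [0.2, -0.6, 0.9]
width: 0.0354
```

```bash
python3 -m handwheel '{"delta_pos":[[2,2,4],[0,0,3],[0,0,2],[0,0,0],[0,0,0],[0,0,0],[0,0,0],[0,0,0]],"rotation":[[0,0,0],[0,0,0],[0,0,0],[0,0,0],[0,0,0],[0,0,0],[0,0,0],[0,0,0]],"claw":[0.25,0.25,0.25,0.25,0.25,0.25,0.25,0.25]}'
python3 -m handwheel '{"delta_pos":[[0,0,0],[0,0,0],[0,0,0],[0,0,0],[0,0,0],[0,0,0],[0,0,0],[0,0,0]],"rotation":[[0,0,0],[0,0,0],[0,0,0],[0,0,0],[0,0,0],[0,0,0],[0,0,0],[0,0,0]],"claw":[1,1,1,1,1,1,1,1]}'
```

```text
time: 53.2
tool_pos: [0.6782, 0.0302, 0.0056]
ee_rot: [-3.142, -0.0, -0.021]
wrist_force: [-1.1, 0.5, -0.4]
width: 0.0351
time: 54.2
tool_pos: [0.6781, 0.0302, 0.0055]
ee_rot: [-3.141, 0.0, -0.021]
wrist_force: [-0.4, 0.2, -0.8]
width: 0.012
```

```bash
python3 -m handwheel '{"delta_pos":[[0,0,-10],[0,0,-20],[0,0,-40],[0,0,-40],[0,0,-30],[0,0,0],[0,0,0],[0,0,0]],"rotation":[[0,0,0],[0,0,0],[0,0,0],[0,0,0],[0,0,-0.092],[0,0,-0.092],[0,0,0],[0,0,0]],"claw":[1,1,1,1,1,1,1,1]}'
python3 - <<'E'
from h import *
t=Cam("top"); s=Cam("scene")
t.crop("pics/l4.png",210,110,370,250,4); s.crop("pics/l4s.png",270,190,410,330,5)
E
```

```text
time: 55.2
tool_pos: [0.678, 0.0302, 0.1456]
ee_rot: [-3.141, 0.0, 0.161]
wrist_force: [-1.0, -0.2, -0.3]
width: 0.0118
```

View pics/l4s.png

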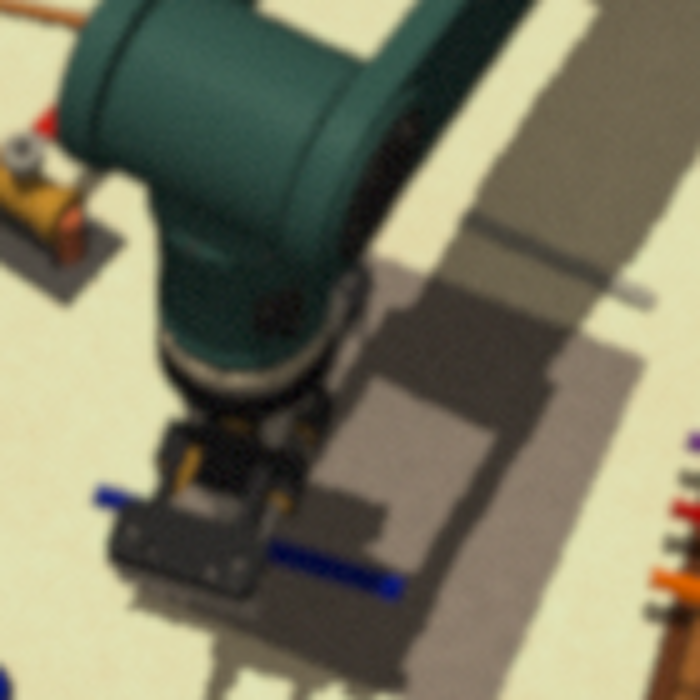

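View pics/l4.png

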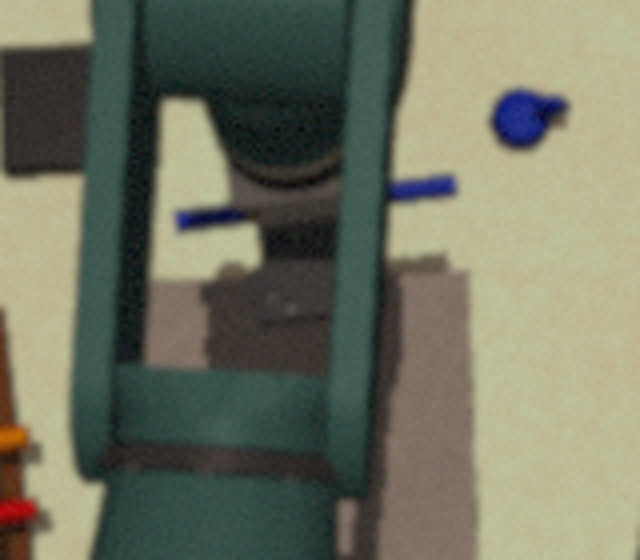

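```bash
python3 -m handwheel '{"delta_pos":[[-10,-55,0],[-10,-55,0],[-11,-55,0],[-11,-55,0],[-10,-54,0],[0,0,25],[0,0,15],[0,0,0]],"rotation":[[0,0,0],[0,0,0],[0,0,0],[0,0,0],[0,0,0],[0,0,-0.003],[0,0,0],[0,0,0]],"claw":[1,1,1,1,1,1,1,1]}'
python3 - <<'E'
from h import *
t=Cam("top"); s=Cam("scene")
t.crop("pics/p4.png",130,150,350,310,3); s.crop("pics/p4s.png",290,230,500,370,3)
E
```

```text
time: 56.3
tool_pos: [0.5815, 0.291, 0.103]
ee_rot: [3.141, 0.005, 0.164]
wrist_force: [-0.7, -0.3, -0.9]
width: 0.0123
```

View pics/p4s.png

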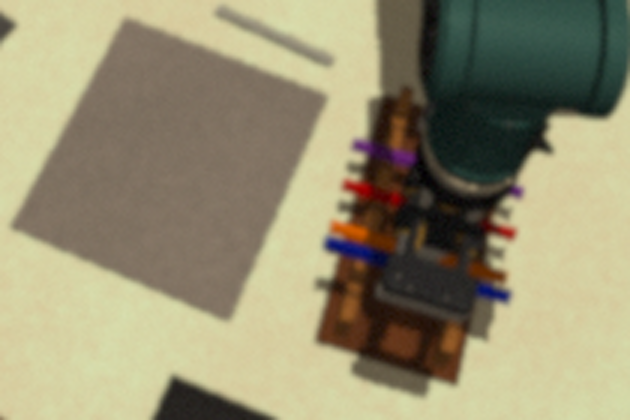

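```bash
python3 -m handwheel '{"delta_pos":[[0,0,15],[0,0,15],[0,0,10],[0,0,6],[0,0,3],[0,0,0],[0,0,0],[0,0,0]],"rotation":[[0,0,0],[0,0,0],[0,0,0],[0,0,0],[0,0,0],[0,0,0],[0,0,0],[0,0,0]],"claw":[1,1,1,1,1,1,1,1]}'
python3 -m handwheel '{"delta_pos":[[0,0,1],[0,0,1],[0,0,0],[0,0,0],[0,0,0],[0,0,0],[0,0,0],[0,0,0]],"rotation":[[0,0,0],[0,0,0],[0,0,0],[0,0,0],[0,0,0],[0,0,0],[0,0,0],[0,0,0]],"claw":[1,1,1,1,1,1,1,1]}'
```

```text
time: 57.4
tool_pos: [0.5828, 0.2923, 0.0571]
ee_rot: [-3.141, -0.001, 0.166]
wrist_force: [-0.4, -1.0, -1.1]
width: 0.0126
time: 58.4
tool_pos: [0.5825, 0.2921, 0.0545]
ee_rot: [-3.142, 0.0, 0.166]
wrist_force: [-0.1, -1.0, -0.7]
width: 0.0121
```

```bash
python3 -m handwheel '{"delta_pos":[[0,0,1],[0,0,1],[0,0,1],[0,0,1],[0,0,0],[0,0,0],[0,0,0],[0,0,0]],"rotation":[[0,0,0],[0,0,0],[0,0,0],[0,0,0],[0,0,0],[0,0,0],[0,0,0],[0,0,0]],"claw":[1,1,1,1,1,1,1,1]}'
```

```text
time: 59.4
tool_pos: [0.5825, 0.2922, 0.0505]
ee_rot: [-3.141, -0.0, 0.165]
wrist_force: [0.5, -0.2, 0.3]
width: 0.0123
```

Release and withdraw well clear.

```bash
python3 -m handwheel '{"delta_pos":[[0,0,0],[0,0,0],[0,0,0],[0,0,-10],[0,0,-40],[0,0,-60],[0,0,-40],[0,0,0]],"rotation":[[0,0,0],[0,0,0],[0,0,0],[0,0,0],[0,0,0],[0,0,0],[0,0,0],[0,0,0]],"claw":[0.4,0.4,0.4,0.4,0.25,0.25,0.25,0.25]}'
python3 -m handwheel '{"delta_pos":[[-50,30,0],[-50,30,0],[-50,30,0],[-50,30,0],[-20,40,0],[0,40,0],[0,40,0],[0,0,0]],"rotation":[[0,0,0],[0,0,0],[0,0,0],[0,0,0],[0,0,0],[0,0,0],[0,0,0],[0,0,0]],"claw":[0.25,0.25,0.25,0.25,0.25,0.25,0.25,0.25]}'
python3 - <<'E'
from h import *
t=Cam("top"); s=Cam("scene")
t.crop("pics/f.png",140,170,240,310,5); s.crop("pics/fs.png",390,240,490,370,5)
cv2.imwrite("pics/ft.png",t.rgb[:,:,::-1]);cv2.imwrite("pics/fsc.png",s.rgb[:,:,::-1])
E
```

```text
time: 60.4
tool_pos: [0.5847, 0.2931, 0.2071]
ee_rot: [-3.139, -0.011, 0.166]
wrist_force: [0.2, 0.2, 0.3]
width: 0.035
time: 61.4
tool_pos: [0.4044, 0.0174, 0.199]
ee_rot: [-3.141, 0.003, 0.161]
wrist_force: [0.6, 0.2, 0.4]
width: 0.0348
```

View pics/f.png

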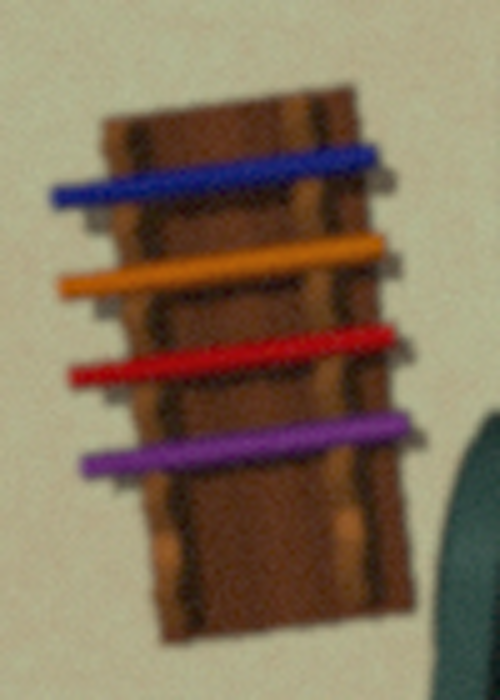

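View pics/fs.png

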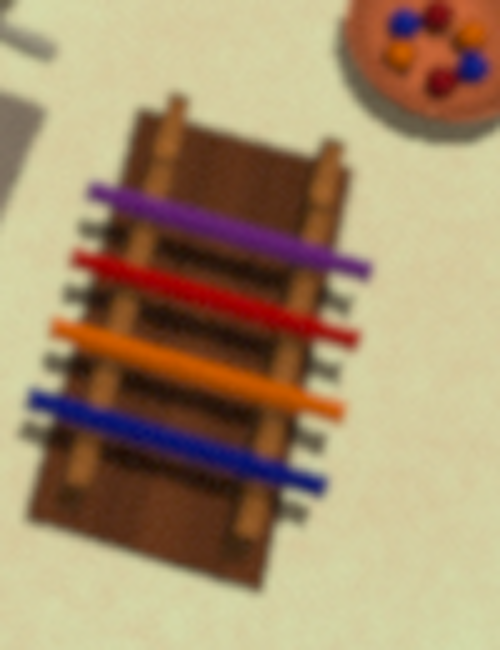

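View pics/ft.png

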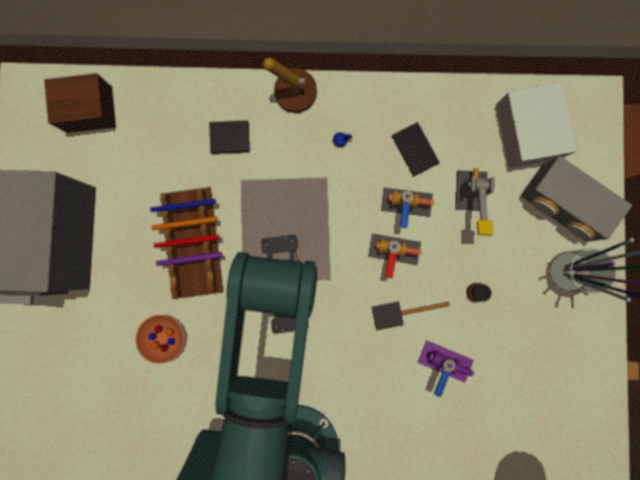

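View pics/fsc.png

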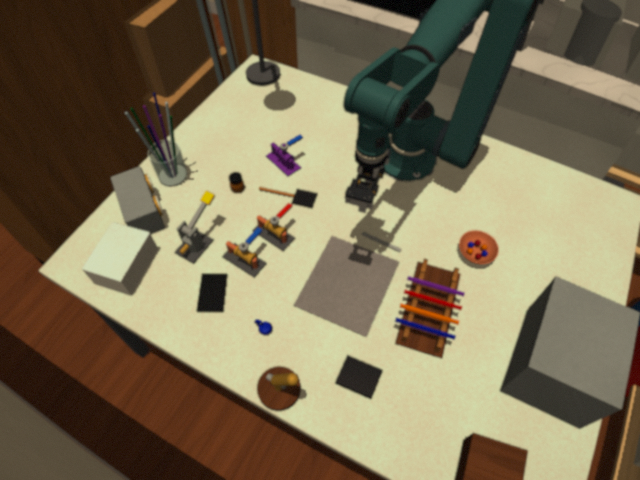

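All four rods lie level, one to a notch (top crop, blue y≈175, amber 265, red 355, violet 445). I'll check centring and handle angles in numbers.

Run:
```python
from h import *
t=Cam("top"); s=Cam("scene")
a=np.radians(9.4);R2=np.array([[np.cos(a),-np.sin(a)],[np.sin(a),np.cos(a)]]);c=np.array([.4955,.278])
E={'blue':((52,197),(375,157)),'amber':((60,287),(384,246)),'red':((71,377),(396,337)),'violet':((82,466),(409,426))}
S={'violet':((90,192),(370,271)),'red':((73,259),(357,341)),'amber':((53,327),(343,412)),'blue':((30,400),(325,487))}
for k in E:
    P=t.plane(np.array(E[k])/5+[140,170],.051)[:,:2].mean(0);Q=s.plane(np.array(S[k])/5+[390,240],.051)[:,:2].mean(0)
    print(k,((((P+Q)/2)-c)@R2*1000).round(1))
for col,b in(('blue',(398,190,412,232)),('red',(383,238,398,282))):
    m=mask(t,col,110,50);M=np.zeros_like(m);M[b[1]:b[3],b[0]:b[2]]=m[b[1]:b[3],b[0]:b[2]]
    ys,xs=np.nonzero(M);P=t.plane(np.c_[xs,ys],.089)[:,:2];u=np.linalg.svd(P-P.mean(0),full_matrices=False)[2][0];u*=-np.sign(u[0])
    print(col,len(xs),np.degrees(np.arctan2(u[1],u[0])))
```

```text
blue [89.   0.6]
amber [44.5  1.7]
red [0.5 1.5]
violet [-43.2   0.8]
blue 151 173.44102172041198
red 190 169.14101052195335
```

```bash
python3 -c "
from bench import robot
print(robot.close_job())"
```

```text
the job is handed in; nothing more can be done
None
```

The bench is shut down as asked and the job is handed in, at about 62 s of robot time; no verdict is reported.

- **Valves:** I closed the blue oxygen valve first, then the red gas valve. Each was pushed until the force rose to about 16–18 N with no further movement, and both handles are square across their pipes in both views. My last angle fit put the oxygen handle within 1° of closed. The gas handle read about 4° past its expected closed angle, which I put down to picking error in the image.
- **Purge lever:** With both valves closed, I pressed it to its stop (about 22 N, tool 76 mm above the bench) and held it there for more than 3 s. On release it sprang back, and the picture confirms it.
- **Rods:** Four were on the mat and green was absent. Blue was knocked off the mat during the job, so I measured it again and picked it up from the bench. Blue, amber, red and violet now each lie across both rails in their own notch. They are within about 1 mm of their notch centres and 2 mm of centred along their length.
- **Other checks:** Nothing else looks moved in the last pictures, and the arm was clear of everything. The two cameras disagreed by 3–6 mm, so I averaged them, and a held rod agreed with the average to about 2 mm.

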